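Load a bench steriliser and ratchet its lid shut

TASK

Load the steriliser: stand every instrument tin upright inside the pot, then set the lid in place with its vent valve facing the mark at the front of the pot and press it down until it is fully home. Then pump the ratchet lever in full strokes, back and forth, until the locking ring has come round to its closed stop, and leave the lever back at rest. Leave the other things on the worktop where they are.

Things in the scene. Friction and masses are not known exactly. Their poses are not given: they have to be found in the camera images.
- pot: Steriliser: fixed round aluminium pot, axis upright, origin on its axis at worktop height; its front is -x. Bore 156 mm wide, open above. Locking ring round the rim: outer radius 121 mm (145 mm at the lever's pawl), top 133 mm up; its inward tabs leave a 184 mm opening with three gaps for the lid's lugs.
- pot_seat (a point): centre of the lid's flat seat, on the pot's axis, 114 mm up. Round it, under the ring, stand key blocks with the same three gaps: a wide one at the front (-x), two narrow at +60 and -60 degrees from +x; each lug has 4 degrees (7 mm) of play a side. Three spring plungers stand 6 mm into the bore just below the seat.
- pot_floor (a point): centre of the pot's inner floor, on its axis, 12 mm above the worktop; stand the tins within 42 mm of the axis (their middles)
- pot_mark (a point): tip of the dark upright pointer that stands just outside the ring at the pot's front, in line with the wide gap: 123 mm from the axis towards -x of the pot, 104 mm up; the pointer reaches out to 133 mm
- lid: Loose lid, 0.36 kg; origin on its axis at the underside of its plug (149 mm wide, 13 mm deep, bevelled). Disc 174 mm wide, 7 mm thick on top of that, with three lugs to radius 103.5 mm: the wide one at -x (front), two narrow at +60 and -60 degrees from +x. It goes on with the same yaw as the pot. Vent valve at x = -68 mm, gauge at x = +66 mm, both 45 mm high.
- lid_bar (a point): middle of the lid's black bar handle, 47 mm above the lid's origin; bar along the lid's x, 100 mm long, 18 mm wide, 16 mm high, free below down to the disc (20 mm above the origin) but for posts at x = +-38 mm. Set down, the lid sits about 6 mm high on the plungers, perhaps askew; 10 to 20 N down on the bar's middle seats it (origin 101 mm up) and it stays.
- lid_vent (a point): foot of the lid's brass vent valve, 68 mm in front (-x) of the lid's axis; goes to the side of the pot's mark
- ring (a joint): turn of the locking ring about the pot's axis, counter-clockwise from above: 0 open (gaps in line with the key blocks' gaps), 1.41 closed stop. One tooth is 0.1745: eight full lever strokes bring it to about 1.395, which is closed. Its black rib starts over the pot's mark. It stays put and cannot go back. With the lid not fully home it jams on the lugs.
- lever (a joint): swing of the ratchet lever about the pot's axis, counter-clockwise from above: 0 rest stop, 0.23 far stop. A full swing to 0.23 moves the ring one tooth; back below 0.04 the pawl has dropped behind the next tooth. 3 to 6 N at the grip; the lever stays where it is left.
- lever_grip (a point): middle of the upright black grip on the lever's end: round, 26 mm thick, 107 to 169 mm above the worktop (this point 142 mm), 195 mm from the pot's axis; at rest it bears 152 degrees clockwise from the pot's +x, so front right
- tin0: round steel instrument tin, 40 mm thick and 84 mm tall, closed, 0.13 kg, bottom-heavy, origin at the centre of its underside, z along it; may be absent (None). The tins start in front of the long instrument, whose face (86 mm high) stands at world x = 0.51
- tin1: round steel instrument tin, 40 mm thick and 84 mm tall, closed, 0.13 kg, bottom-heavy, origin at the centre of its underside, z along it; may be absent (None). The tins start in front of the long instrument, whose face (86 mm high) stands at world x = 0.51
- tin2: round steel instrument tin, 40 mm thick and 84 mm tall, closed, 0.13 kg, bottom-heavy, origin at the centre of its underside, z along it; may be absent (None). The tins start in front of the long instrument, whose face (86 mm high) stands at world x = 0.51
- iodine_bottle: small brown bottle, 36 mm thick, 75 mm tall; bystander, leave it
- tape: roll of tape, 82 mm wide, 30 mm high; bystander, leave it
- packs: stack of wrapped swabs, 67 x 141 x 91 mm; bystander, leave it
Mind the look-alikes: they are no part of the job. Leave any orange look-alike of the tin2 alone.

How it is judged (in metres and radians):
On the way, in this order (a step that is already met when the one before it is completed fails the run):
1. every tin stands in the pot, the lid still off (horizontal distance between each of tin0, tin1, tin2 and pot_floor below 0.062 m and z of each of tin0, tin1, tin2 in the frame of pot_floor below 0.012 m and angle between each of tin0, tin1, tin2's own z axis and vertical below 0.35 rad and horizontal distance between lid and pot_seat above 0.12 m), for 0.2 s.
2. the lid is fully home, vent to the front, before the ring is turned (horizontal distance between each of tin0, tin1, tin2 and pot_floor below 0.062 m and z of each of tin0, tin1, tin2 in the frame of pot_floor below 0.012 m and angle between each of tin0, tin1, tin2's own z axis and vertical below 0.35 rad and z of lid in the frame of pot_seat below -0.0105 m and horizontal distance between lid and pot_seat below 0.006 m and angle between lid's own z axis and vertical below 0.04 rad and x of lid_vent in the frame of pot below -0.06 m and value of joint ring below 0.1 rad), for 0.2 s.
3. first full stroke of the lever: the ring has advanced a tooth (z of lid in the frame of pot_seat below -0.0105 m and horizontal distance between lid and pot_seat below 0.006 m and angle between lid's own z axis and vertical below 0.04 rad and x of lid_vent in the frame of pot below -0.06 m and value of joint lever above 0.18 rad and value of joint ring above 0.12 rad).
4. the ring is at its closed stop (z of lid in the frame of pot_seat below -0.0105 m and horizontal distance between lid and pot_seat below 0.006 m and angle between lid's own z axis and vertical below 0.04 rad and x of lid_vent in the frame of pot below -0.06 m and value of joint ring above 1.34 rad), for 0.1 s.
At the end, for the whole second after the job is handed in: Every tin stands upright (0.35 rad) on the pot's floor within 62 mm of its axis; lid seated within 2.5 mm of home height, 6 mm of the axis and 0.04 rad of level, vent to the front; ring over 1.34; lever below 0.07; bystanders within 30 mm of their places (all of step 4 and horizontal distance between each of tin0, tin1, tin2 and pot_floor below 0.062 m and z of each of tin0, tin1, tin2 in the frame of pot_floor below 0.012 m and angle between each of tin0, tin1, tin2's own z axis and vertical below 0.35 rad and value of joint lever below 0.07 rad and distance of each of iodine_bottle, tape, packs from where it was at the start of the episode below 0.03 m); the robot touches nothing.
It fails at once if the iodine bottle, the tape or the swab packs is knocked over or pushed away (not (distance of each of iodine_bottle, tape, packs from where it was at the start of the episode below 0.03 m)).
Of tin0, tin1, tin2 only 2 to 3 are there at a start; the rules pass over those that are not, and their reading is None.
At some moment in a run one of tin0, tin1, tin2, lid may be knocked a few centimetres aside while the robot is not near it.
It also fails if it takes over 192 s, if anything falls off the work surface, if the arm or the gripper's body presses on something with over 40 N, if the wrist force passes 120 N, or if a joint passes its speed limit or range.

ROBOT

A 6-joint arm with a two-finger parallel gripper is mounted at the origin on a cart in front of the work surface, level with it; the furniture and walls round the work are solid. World frame = base frame: x ahead of the robot, y to its left, z up, the work surface at z = 0. Lengths are in mm, angles in rad, forces in N, time in s.
With the tool pointing down it reaches from about 300 to 875 mm from the base axis. Payload 6.4 kg.
Tool frame: the origin (TCP) lies at the very end of the fingers, on their centre line; the grasp point (between the pads) lies 19 mm behind it (tcp_to_grasp is the distance from the TCP to the grasp point, in mm); y points along the fingers, x is the direction in which the jaws open and shut, and the axes are right-handed (so a half turn about y gives the same grasp; the last joint's range is limited). The gripper opens to 88 mm and grips with 3 to 60 N. Pads are 18 mm wide; open, the fingers measure 123 mm over their backs; the gripper's body (75 mm by 187 mm) begins 45 mm behind the grasp point.
Start: joints at [-1.467, 0.181, 1.607, -0, 1.354, -0.206], TCP at [175.315, -547.636, 238.714] pointing down, gripper open.
Joint ranges: [-2.99, 2.99], [-0.89, 2.07], [0.3, 2.58], [-1.14, 4.28], [0, 2.63], [-3.12, 3.12]. Speed limits (rad/s): [2.57, 2.57, 3.01, 3.14, 3.14, 3.14].

INTERFACE

Orientations are given as a rotation vector (axis times angle).
In Python, from workcell import * gives the robot as it stands.
- The arm moves only by the tool jog_arm, never from a script. Its argument "series" is a list of rows, each an object of numbers: "grip": the opening, from 0 (shut) to 1 (fully open); "tx", "ty", "tz": the shift along the world's x, y, z in mm; "wx", "wy", "wz": the turn, a rotation vector about the world's x, y, z in degrees. In form: [{"grip": .., "tx": .., "ty": .., "tz": .., "wx": .., "wy": .., "wz": ..}, ...]. A call has exactly 8 rows; each row shifts and turns the commanded pose from where the row before left it; what a row does not reach is not made up. A row lasts 1/10 s, in which the tool goes at most 50 mm and 8.59 degrees, less where a joint would pass 70% of its speed; a pose out of reach is approached as far as the arm can. A call is refused whole if a number of a shift passes 50 or a number of a turn 8.59, either way. A call with a gripper value outside its range is refused whole. The fingers move at their own pace and stop on an object; "force" is the grip in N (left out, the last holds). Time passes only in rows, so rows that do not move let the fingers close, or fill a call up. It gives the time, the measured TCP pose, the force and the opening at its end, in the units of the state.
- observe(): the state, without advancing time (a new reading comes with each control period).
- read_camera(name): name is "side" or "top" or "wrist"; returns a dict with "pixels" (420x560x3 uint8, red, green, blue), "K" (3x3 intrinsics, pixels), "eye" and "rotation" of the camera in the world. Camera axes: x right, y up, looking along -z (the intrinsics and any distortion apply to the point x, -y, -z); pixel columns grow to the right and rows downward; lengths in mm; the calibration is good to about 2 mm. A picture is of the moment at which its call begins. There is no depth.
- close_job(): hands the job in, once; it reports no verdict.
The state is a dict: "t": time; "qpos": joint angles; "qd": joint speeds; "tau": joint torques, N m; "tool_pos": TCP position; "ee_rot": TCP orientation; "force": force on the tool from outside, world axes, zero at the start; "moment": the same for the moment, N m; "finger_gap": finger opening in mm.
Only numpy, scipy, OpenCV 4.12 (cv2) and the standard library are available. Lean on these libraries where they do the work, as an engineer would, in place of code of your own. Each camera call takes 0.05 s, during which the arm holds its last target.

## Working session

There is one attempt and no reset: what is moved stays moved. The work goes in short steps, Python scripts to look and compute and a tool call to move; the robot and the scene stay as the last step left them, time stands still between calls to the robot, and variables do not carry over. Pictures are saved under pics/ and viewed, and the job is handed in when it is done.

Besides the shell and the picture viewer there is one more tool, called after ">>>" as a command line: name --argument value ..., lists and objects as JSON in quotes. jog_arm: Moves the arm, as the interface text tells. Its arguments: {"type":"object","properties":{"series":{"type":"array"},"force":{"type":"number"}},"required":["series"]}

```bash
ls; mkdir -p pics
cat > h.py <<'E'
from workcell import *
import numpy as np, cv2
def snap(name,fn):
    c=read_camera(name); cv2.imwrite('pics/'+fn+'.png',cv2.cvtColor(np.asarray(c['pixels']),cv2.COLOR_RGB2BGR))
    np.savez('pics/'+fn+'.npz',**{k:np.asarray(v) for k,v in c.items()})
    return c
def load(fn): return dict(np.load('pics/'+fn+'.npz'))
def proj(c,P):
    P=np.atleast_2d(P).astype(float); q=(P-c['eye'])@np.asarray(c['rotation'])
    q=q*[1,-1,-1]; uv=q@np.asarray(c['K']).T; return uv[:,:2]/uv[:,2:]
def ray(c,u,v,z):
    d=np.linalg.inv(c['K'])@[u,v,1.]; d=np.asarray(c['rotation'])@(d*[1,-1,-1]); e=np.asarray(c['eye'])
    return e+d*(z-e[2])/d[2]
E
python3 - <<'E'
from h import *
for n in ['side','top','wrist']:
    c=snap(n,n+'0'); print(n,c.keys(),np.round(c['eye'],1),np.round(c['K'],1).tolist(),np.round(c['rotation'],3).tolist())
print(observe())
E
```

```text
pics
side dict_keys(['pixels', 'K', 'eye', 'rotation']) [-312.9 -181.3 1138.5] [[472.3, 0.0, 287.4], [0.0, 472.3, 204.5], [0.0, 0.0, 1.0]] [0.587, -0.543, -1.418]
top dict_keys(['pixels', 'K', 'eye', 'rotation']) [ 376.1 -107.1 1639.9] [[436.2, 0.0, 280.2], [0.0, 436.2, 207.7], [0.0, 0.0, 1.0]] [0.104, -0.111, -1.58]
wrist dict_keys(['pixels', 'K', 'eye', 'rotation']) [ 247.1 -525.2  384.7] [[351.0, 0.0, 279.1], [0.0, 351.0, 213.4], [0.0, 0.0, 1.0]] [-0.253, 0.185, -1.25]
{'t': 0.15, 'qpos': array([-1.46725639e+00,  1.81378811e-01,  1.60773983e+00,  1.26770544e-05,
        1.35379704e+00, -2.06269902e-01]), 'qd': array([ 1.76113924e-03, -2.40543537e-03, -2.75430825e-03, -2.75835304e-05,
        8.59894146e-04,  1.16183675e-03]), 'tau': array([-4.86628196e-04, -4.34237337e+01, -3.42175734e+01,  7.01884646e-02,
        3.56418081e-02, -7.53396603e-05]), 'tool_pos': array([ 175.29996678, -547.21376363,  238.03096536]), 'ee_rot': array([-1.33896331,  0.97859959, -0.97714482]), 'force': array([ 0.14406214,  0.07580423, -0.71690424]), 'moment': array([ 0.00799796,  0.01683643, -0.02245926]), 'finger_gap': 87.95397889948129}
```

```bash
cat >> h.py <<'E'
from scipy.spatial.transform import Rotation as R
def _R(c):
    r=np.asarray(c['rotation']); return R.from_rotvec(r).as_matrix() if r.size==3 else r
def proj(c,P):
    P=np.atleast_2d(P).astype(float); q=(P-c['eye'])@_R(c)
    q=q*[1,-1,-1]; uv=q@np.asarray(c['K']).T; return uv[:,:2]/uv[:,2:]
def ray(c,u,v,z):
    d=np.linalg.inv(c['K'])@[u,v,1.]; d=_R(c)@(d*[1,-1,-1]); e=np.asarray(c['eye'])
    return e+d*(z-e[2])/d[2]
E
python3 - <<'E'
from h import *
print(np.round(R.from_rotvec(observe()['ee_rot']).as_matrix(),3))
for n in ['side0','top0','wrist0']: print(n,np.round(_R(load(n)),2).tolist())
E
```

```text
[[ 0.305 -0.     0.952]
 [-0.952  0.001  0.305]
 [-0.001 -1.     0.   ]]Traceback (most recent call last):
  File "<stdin>", line 3, in <module>
NameError: name '_R' is not defined. Did you mean: 'R'?
```

View pics/top0.png

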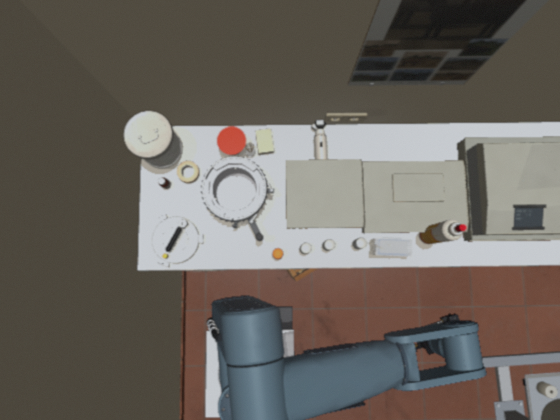

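View pics/side0.png

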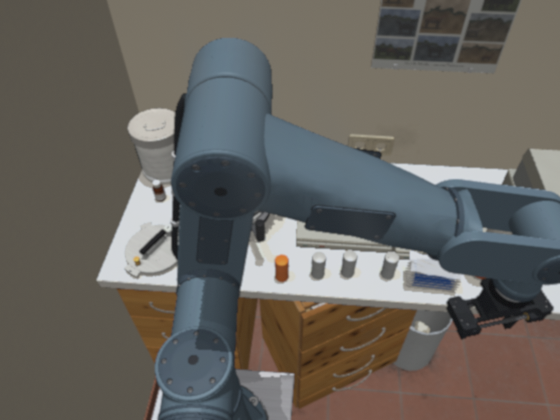

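View pics/wrist0.png

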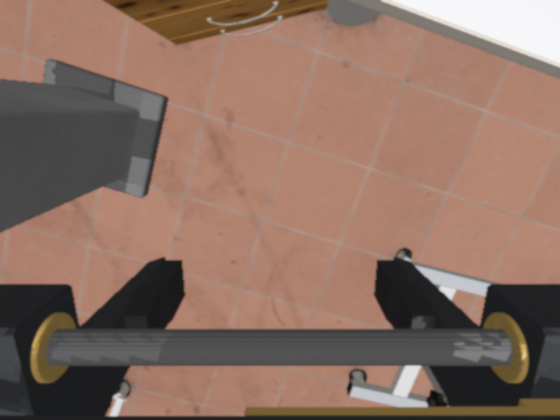

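```bash
sed -i 's/_R(/RR(/g' h.py
python3 - <<'E'
from h import *
c=load('top0'); print(np.round(RR(c),2).tolist())
im=cv2.imread('pics/top0.png')
crop=im[110:280,130:420]; cv2.imwrite('pics/t0c.png',cv2.resize(crop,None,fx=2.7,fy=2.7,interpolation=cv2.INTER_CUBIC))
for n,u,v,z in [('pot',235,188,133),('lid',175,240,20),('t1',306,248,84),('t2',329,244,84),('t3',360,242.5,84),('or',278,253,84),('edge',278,268,0),('grip',258,236,169),('bl',140,269,0)]: print(n,np.round(ray(c,u,v,z),0))
print(np.round(proj(load('top0'),[[0,0,0],[510,0,86]]),0), np.round(proj(load('side0'),[[510,0,86],[510,-300,86]]),0))
im=cv2.imread('pics/side0.png')
crop=im[220:300,100:450]; cv2.imwrite('pics/s0c.png',cv2.resize(crop,None,fx=2.2,fy=2.2,interpolation=cv2.INTER_CUBIC))
E
```

```text
[[-0.01, 0.99, -0.14], [-1.0, -0.01, 0.01], [0.0, 0.14, 0.99]]
pot [654.  42. 133.]
lid [482. 276.  20.]
t1 [ 444. -206.   84.]
t2 [ 457. -288.   84.]
t3 [ 461. -398.   84.]
or [ 427. -106.   84.]
edge [ 374. -105.    0.]
grip [482. -39. 169.]
bl [377. 408.   0.]
[[250. 373.]
 [248. 230.]] [[247. 233.]
 [353. 239.]]
```

View pics/t0c.png

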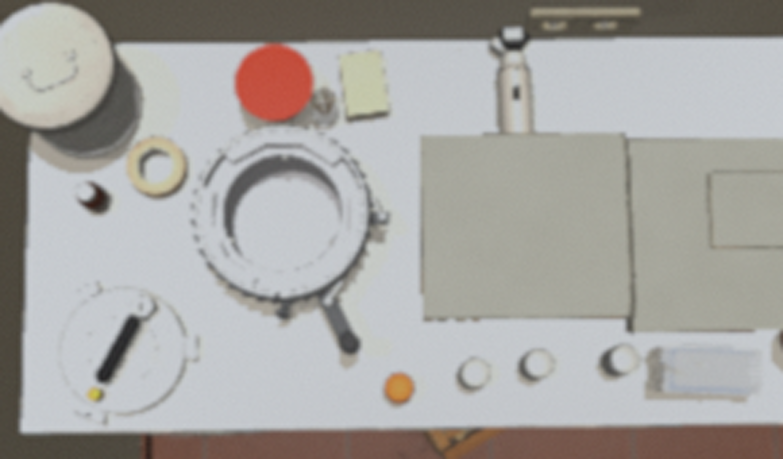

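View pics/s0c.png

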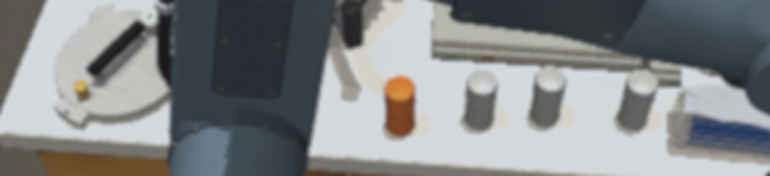

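Three steel tins at top-image (306,248), (329,244), (360,243) match the description. The orange one at (278,253) is the look-alike, so I'll leave it. The pot is at (235,188), and the lid at (175,240) has its brass vent at lower left. Next I'll move the wrist camera over the tins to measure them.

>>> jog_arm --series '[{"grip": 0.7, "tx": 25, "ty": 30, "tz": 15}, {"tx": 25, "ty": 30, "tz": 15}, {"tx": 25, "ty": 30, "tz": 15}, {"tx": 25, "ty": 30, "tz": 15}, {"tx": 25, "ty": 30, "tz": 15}, {"tx": 25, "ty": 30, "tz": 15}, {"tx": 25, "ty": 30}, {"tx": 20, "ty": 30}]' --force 15

```text
$.series[0]: bad value
```

Run:
```python
from h import *
c=snap('wrist','w1'); print(c['eye'], np.round(RR(c),3).tolist()); o=observe(); print(o['tool_pos'],o['finger_gap'])
```

```text
[ 247.09521451 -525.23926062  384.78411143] [[0.306, 0.911, 0.275], [-0.952, 0.293, 0.089], [0.0, -0.289, 0.957]]
[ 175.259204   -547.31634141  238.1725396 ] 87.80785958579814
```

View pics/w1.png

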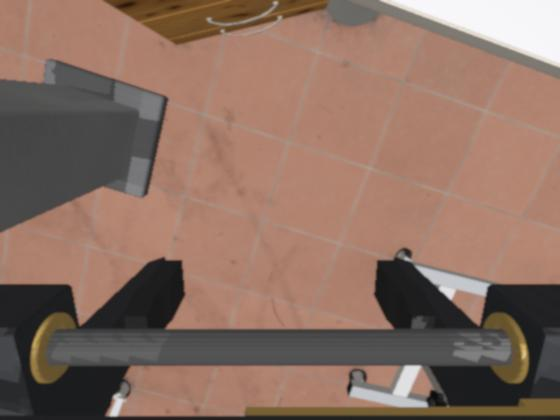

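>>> jog_arm --series '[{"grip": 0.7, "tx": 25, "ty": 30, "tz": 15, "wx": 0, "wy": 0, "wz": -2.2}, {"grip": 0.7, "tx": 25, "ty": 30, "tz": 15, "wx": 0, "wy": 0, "wz": -2.2}, {"grip": 0.7, "tx": 25, "ty": 30, "tz": 15, "wx": 0, "wy": 0, "wz": -2.2}, {"grip": 0.7, "tx": 25, "ty": 30, "tz": 15, "wx": 0, "wy": 0, "wz": -2.2}, {"grip": 0.7, "tx": 25, "ty": 30, "tz": 15, "wx": 0, "wy": 0, "wz": -2.2}, {"grip": 0.7, "tx": 25, "ty": 30, "tz": 15, "wx": 0, "wy": 0, "wz": -2.2}, {"grip": 0.7, "tx": 25, "ty": 30, "tz": 0, "wx": 0, "wy": 0, "wz": -2.2}, {"grip": 0.7, "tx": 20, "ty": 30, "tz": 0, "wx": 0, "wy": 0, "wz": -2.2}]' --force 15

```text
t: 1.0
tool_pos: [371.4, -306.4, 329.3]
ee_rot: [-1.21, 1.207, -1.209]
force: [0.2, -0.4, 0.2]
finger_gap: 61.9
```

Run:
```python
from h import *
c=snap('wrist','w1'); print(c['eye'], np.round(RR(c),3).tolist()); o=observe(); print(o['tool_pos'],o['finger_gap'])
print(np.round(R.from_rotvec(o['ee_rot']).as_matrix(),3))
```

```text
[ 446.66360009 -306.89019081  476.14907425] [[0.002, 0.958, 0.288], [-1.0, 0.002, 0.002], [0.002, -0.288, 0.958]]
[ 373.42299449 -302.36357455  329.12458308] 61.40577855880557
[[ 0.002  0.002  1.   ]
 [-1.     0.002  0.002]
 [-0.002 -1.     0.002]]
```

View pics/w1.png

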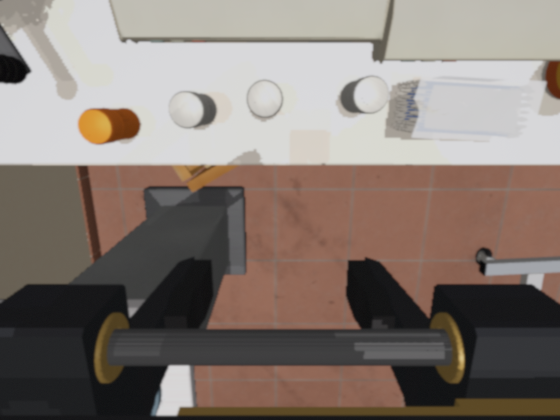

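Run:
```python
from h import *
c=load('w1'); im=cv2.imread('pics/w1.png'); cv2.imwrite('pics/w1c.png',cv2.resize(im[50:170,60:560],None,fx=1.6,fy=1.6,interpolation=cv2.INTER_CUBIC))
for u,v in [(187,109),(264,98),(371,94),(97,126),(412,105),(418,137)]: print(np.round(ray(c,u,v,84 if u<400 else 91),1))
```

```text
[ 445.2 -209.    84. ]
[ 456.6 -291.6   84. ]
[ 460.9 -404.9   84. ]
[ 427.3 -110.2   84. ]
[ 449.8 -447.    91. ]
[ 416.9 -457.2   91. ]
```

View pics/w1c.png

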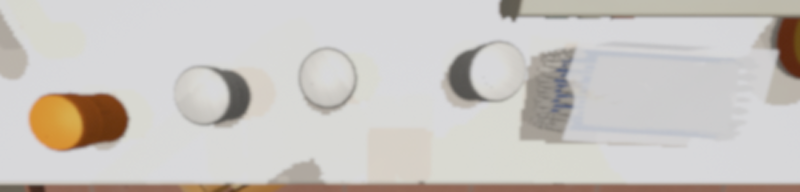

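Run:
```python
from h import *
c=snap('wrist','w2'); print(c['eye']); c=snap('wrist','w2');print(c['eye']); 
for i in range(2):o=observe(); print(o['tool_pos'],o['finger_gap'],o['t'])
im=cv2.imread('pics/w2.png'); cv2.imwrite('pics/w2c.png',cv2.resize(im[50:170,60:560],None,fx=1.6,fy=1.6,interpolation=cv2.INTER_CUBIC))
```

```text
[ 448.44354787 -303.25678075  476.02182168]
[ 447.35617984 -304.85945407  475.74781246]
[ 371.14182298 -306.1590318   328.79944232] 61.85910793461714 1.15
[ 371.14182298 -306.1590318   328.79944232] 61.85910793461714 1.15
```

View pics/w2c.png

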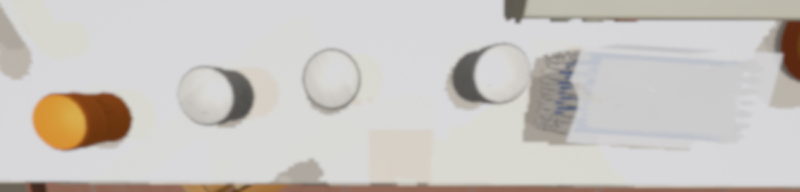

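Run:
```python
from h import *
c=load('w2')
for u,v in [(190,110),(267,99.4),(373,95.6)]: print(np.round(ray(c,u,v,84),1))
# top camera
c=load('top0')
for x,y in [(475,373),(537,364),(623,359)]: print(np.round(ray(c,130+x/2.7,110+y/2.7,84),1))
```

```text
[ 444.4 -209.6   84. ]
[ 455.8 -292.    84. ]
[ 460.5 -404.2   84. ]
[ 443.1 -205.3   84. ]
[ 453.9 -287.3   84. ]
[ 459.2 -401.    84. ]
```

>>> jog_arm --series '[{"grip": 0.7, "tx": 24, "ty": 33, "tz": -25, "wx": 0, "wy": 0, "wz": 0}, {"grip": 0.7, "tx": 25, "ty": 33, "tz": -30, "wx": 0, "wy": 0, "wz": 0}, {"grip": 0.7, "tx": 25, "ty": 34, "tz": -30, "wx": 0, "wy": 0, "wz": 0}, {"grip": 0.7, "tx": 0, "ty": 0, "tz": -45, "wx": 0, "wy": 0, "wz": 0}, {"grip": 0.7, "tx": 0, "ty": 0, "tz": -45, "wx": 0, "wy": 0, "wz": 0}, {"grip": 0.7, "tx": 0, "ty": 0, "tz": -40, "wx": 0, "wy": 0, "wz": 0}, {"grip": 0.7, "tx": 0, "ty": 0, "tz": 0, "wx": 0, "wy": 0, "wz": 0}, {"grip": 0.7, "tx": 0, "ty": 0, "tz": 0, "wx": 0, "wy": 0, "wz": 0}]'

```text
t: 1.95
tool_pos: [442.5, -210.4, 115.6]
ee_rot: [-1.21, 1.209, -1.207]
force: [0.5, -0.9, 0.8]
finger_gap: 61.7
```

Run:
```python
from h import *
c=snap('wrist','w3'); o=observe(); print(o['tool_pos'],o['finger_gap'],o['t'])
```

```text
[ 443.57544951 -211.07735163  117.06049507] 61.954220337303475 2.0
```

View pics/w3.png

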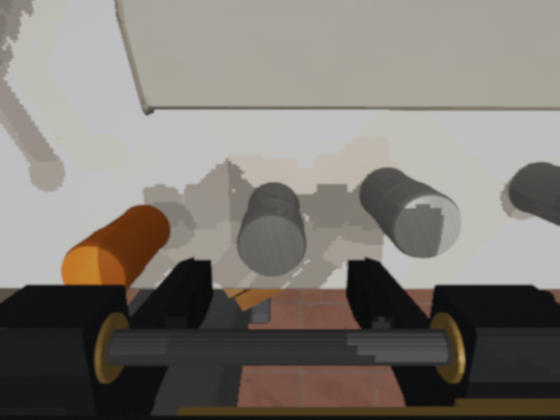

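Run:
```python
from h import *
c=load('w3')
for u,v in [(271,244),(430,222)]: print(np.round(ray(c,u,v,84),1))
print(proj(c,[443.6,-211,84]))
```

```text
[ 446.5 -206.9   84. ]
[ 459.4 -292.    84. ]
[[278.49347031 249.03497112]]
```

>>> jog_arm --series '[{"grip": 0.7, "tx": 2, "ty": 3, "tz": -20, "wx": 0, "wy": 0, "wz": 0}, {"grip": 0.7, "tx": 0, "ty": 0, "tz": -20, "wx": 0, "wy": 0, "wz": 0}, {"grip": 0.7, "tx": 0, "ty": 0, "tz": -20, "wx": 0, "wy": 0, "wz": 0}, {"grip": 0.7, "tx": 0, "ty": 0, "tz": 0, "wx": 0, "wy": 0, "wz": 0}, {"grip": 0.3, "tx": 0, "ty": 0, "tz": 0, "wx": 0, "wy": 0, "wz": 0}, {"grip": 0.3, "tx": 0, "ty": 0, "tz": 0, "wx": 0, "wy": 0, "wz": 0}, {"grip": 0.3, "tx": 0, "ty": 0, "tz": 0, "wx": 0, "wy": 0, "wz": 0}, {"grip": 0.3, "tx": 0, "ty": 0, "tz": 0, "wx": 0, "wy": 0, "wz": 0}]' --force 15

```text
t: 2.8
tool_pos: [446.0, -207.2, 56.9]
ee_rot: [-1.21, 1.205, -1.21]
force: [0.4, 1.9, 6.9]
finger_gap: 39.2
```

>>> jog_arm --series '[{"grip": 0.3, "tx": 0, "ty": 0, "tz": 40, "wx": 0, "wy": 0, "wz": 0}, {"grip": 0.3, "tx": 0, "ty": 0, "tz": 48, "wx": 0, "wy": 0, "wz": 0}, {"grip": 0.3, "tx": 0, "ty": 10, "tz": 48, "wx": 0, "wy": 0, "wz": 0}, {"grip": 0.3, "tx": 15, "ty": 25, "tz": 40, "wx": 0, "wy": 0, "wz": 0}, {"grip": 0.3, "tx": 15, "ty": 25, "tz": 40, "wx": 0, "wy": 0, "wz": 0}, {"grip": 0.3, "tx": 20, "ty": 30, "tz": 35, "wx": 0, "wy": 0, "wz": 0}, {"grip": 0.3, "tx": 20, "ty": 30, "tz": 35, "wx": 0, "wy": 0, "wz": 0}, {"grip": 0.3, "tx": 20, "ty": 30, "tz": 35, "wx": 0, "wy": 0, "wz": 0}]'

```text
t: 3.6
tool_pos: [534.8, -55.6, 377.7]
ee_rot: [-1.21, 1.207, -1.208]
force: [0.8, -0.8, -0.8]
finger_gap: 39.3
```

>>> jog_arm --series '[{"grip": 0.3, "tx": 20, "ty": 30, "tz": 30, "wx": 0, "wy": 0, "wz": 0}, {"grip": 0.3, "tx": 20, "ty": 30, "tz": 30, "wx": 0, "wy": 0, "wz": 0}, {"grip": 0.3, "tx": 20, "ty": 20, "tz": 15, "wx": 0, "wy": 0, "wz": 0}, {"grip": 0.3, "tx": 5, "ty": 10, "tz": 0, "wx": 0, "wy": 0, "wz": 0}, {"grip": 0.3, "tx": 0, "ty": 0, "tz": 0, "wx": 0, "wy": 0, "wz": 0}, {"grip": 0.3, "tx": 0, "ty": 0, "tz": 0, "wx": 0, "wy": 0, "wz": 0}, {"grip": 0.3, "tx": 0, "ty": 0, "tz": 0, "wx": 0, "wy": 0, "wz": 0}, {"grip": 0.3, "tx": 0, "ty": 0, "tz": 0, "wx": 0, "wy": 0, "wz": 0}]'

```text
t: 4.4
tool_pos: [599.0, 32.0, 450.2]
ee_rot: [-1.211, 1.209, -1.208]
force: [-0.9, 0.8, -1.5]
finger_gap: 39.6
```

Run:
```python
from h import *
c=snap('wrist','w4'); o=observe(); print(o['tool_pos'],o['finger_gap'],o['t'],c['eye'])
snap('top','top1')
im=cv2.imread('pics/top1.png'); cv2.imwrite('pics/t1c.png',cv2.resize(im[110:280,130:420],None,fx=2.7,fy=2.7,interpolation=cv2.INTER_CUBIC))
```

```text
[599.10268142  32.10404732 450.49385371] 39.00213359105281 4.45 [674.52923637  31.31832545 596.8824363 ]
```

View pics/w4.png

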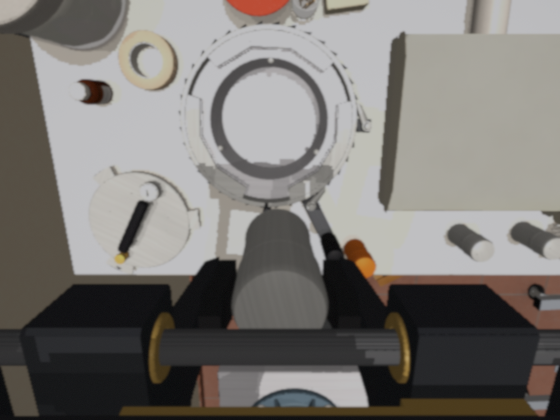

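View pics/t1c.png

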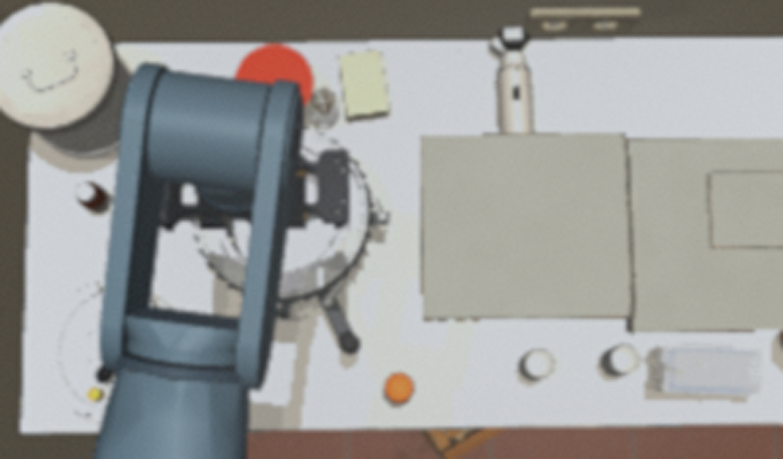

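Run:
```python
from h import *
im=cv2.imread('pics/w4.png'); cv2.imwrite('pics/w4c.png',cv2.resize(im[15:215,160:400],None,fx=3,fy=3,interpolation=cv2.INTER_CUBIC))
cv2.imwrite('pics/w4l.png',cv2.resize(im[150:280,70:220],None,fx=4,fy=4,interpolation=cv2.INTER_CUBIC))
```

```text
(no output)
```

View pics/w4c.png

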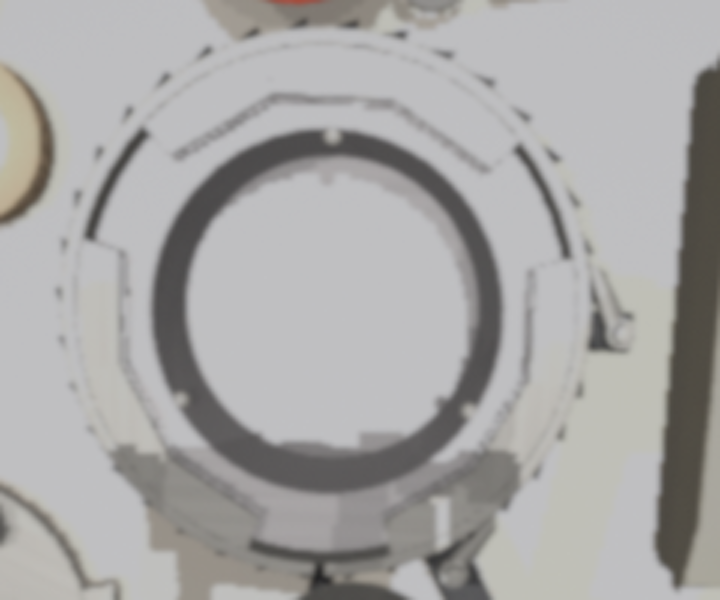

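View pics/w4l.png

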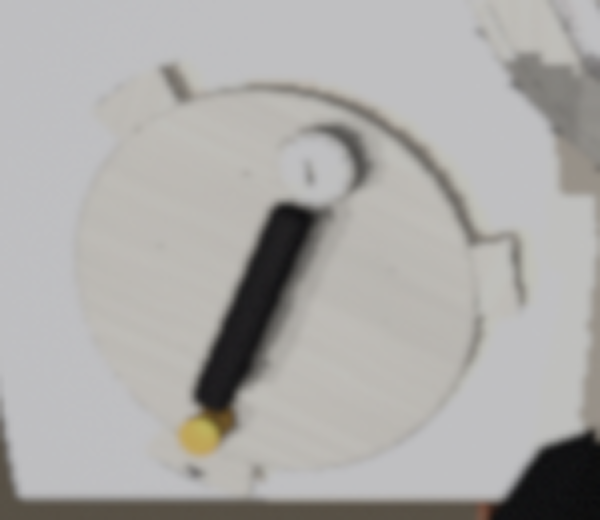

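```bash
cat >> h.py <<'E'
from scipy.optimize import least_squares
E
python3 - <<'E'
from h import *
c=load('w4'); f=lambda x,y: np.array([160+x/3,15+y/3])
# bore extremes
L,Rr,T,B=152/3+160,502/3+160,127/3+15,492/3+15
a=np.linspace(0,2*np.pi,721)
for z,r in [(114,78)]:
    def res(p):
        uv=proj(c,np.c_[p[0]+r*np.cos(a),p[1]+r*np.sin(a),0*a+z]); return [uv[:,0].min()-L,uv[:,0].max()-Rr,uv[:,1].min()-T,uv[:,1].max()-B]
    s=least_squares(res,[654,42]); print(s.x,s.fun)
    def res2(p):
        uv=proj(c,np.c_[p[0]+p[2]*np.cos(a),p[1]+p[2]*np.sin(a),0*a+z]); return [uv[:,0].min()-L,uv[:,0].max()-Rr,uv[:,1].min()-T,uv[:,1].max()-B]
    s2=least_squares(res2,[654,42,78]); print(s2.x,s2.fun)
p=s.x
for n,x,y,z in [('f1',250,548,133),('f2',388,553,133),('ul1',147,130,133),('ul2',88,238,133),('ur1',518,148,133),('ur2',570,258,133),('mark',322,572,104),('pl',332,135,110),('pl',180,398,110),('pl',468,408,110)]:
    q=ray(c,*f(x,y),z)[:2]-p; print(n,np.round([np.hypot(*q),np.degrees(np.arctan2(q[1],q[0]))],1))
q=ray(c,331,240,169); print(q,q[:2]-p)
E
```

```text
[656.46351742  44.2574824 ] [-0.32347695  0.32381263  0.15619141 -0.15614049]
[656.48846305  44.25751006  77.89404767] [-0.24458136  0.24480209  0.22562087 -0.24856391]
f1 [106.3 160.7]
f2 [ 106.2 -164.9]
ul1 [103.7  44.1]
ul2 [104.4  71.6]
ur1 [104.1 -49.2]
ur2 [105.7 -76.1]
mark [119.7 178.3]
pl [75.6 -1.9]
pl [ 76.3 117.8]
pl [  75.6 -121.8]
[508.6493394  -37.10805119 169.        ] [-147.81417802  -81.36553359]
```

>>> jog_arm --series '[{"grip": 0.3, "tx": 11, "ty": 7, "tz": -45, "wx": 0, "wy": 0, "wz": 0}, {"grip": 0.3, "tx": 11, "ty": 6, "tz": -45, "wx": 0, "wy": 0, "wz": 0}, {"grip": 0.3, "tx": 0, "ty": 0, "tz": -45, "wx": 0, "wy": 0, "wz": 0}, {"grip": 0.3, "tx": 0, "ty": 0, "tz": -45, "wx": 0, "wy": 0, "wz": 0}, {"grip": 0.3, "tx": 0, "ty": 0, "tz": -45, "wx": 0, "wy": 0, "wz": 0}, {"grip": 0.3, "tx": 0, "ty": 0, "tz": -20, "wx": 0, "wy": 0, "wz": 0}, {"grip": 0.3, "tx": 0, "ty": 0, "tz": 0, "wx": 0, "wy": 0, "wz": 0}, {"grip": 0.3, "tx": 0, "ty": 0, "tz": 0, "wx": 0, "wy": 0, "wz": 0}]'

```text
t: 5.3
tool_pos: [622.0, 45.7, 206.7]
ee_rot: [-1.21, 1.207, -1.208]
force: [-0.2, 0.0, -0.0]
finger_gap: 39.1
```

Run:
```python
from h import *
c=snap('wrist','w5'); o=observe(); print(o['tool_pos'],o['finger_gap'],o['t'],c['eye'])
```

```text
[622.72276648  45.66933919 207.91522285] 38.907758622004806 5.35 [697.26096243  45.10552909 353.45330876]
```

View pics/w5.png

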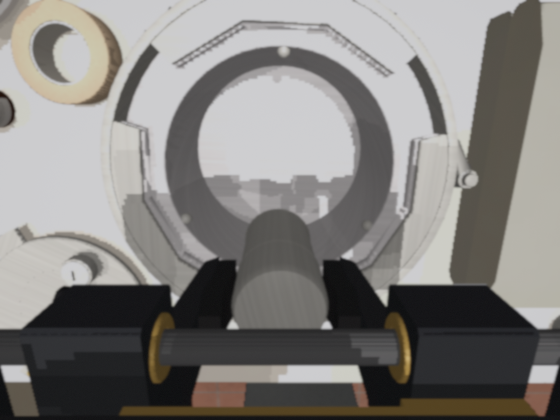

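>>> jog_arm --series '[{"grip": 0.3, "tx": 0, "ty": 0, "tz": -45, "wx": 0, "wy": 0, "wz": 0}, {"grip": 0.3, "tx": 0, "ty": 0, "tz": -45, "wx": 0, "wy": 0, "wz": 0}, {"grip": 0.3, "tx": 0, "ty": 0, "tz": -30, "wx": 0, "wy": 0, "wz": 0}, {"grip": 0.3, "tx": 0, "ty": 0, "tz": -12, "wx": 0, "wy": 0, "wz": 0}, {"grip": 0.3, "tx": 0, "ty": 0, "tz": 0, "wx": 0, "wy": 0, "wz": 0}, {"grip": 0.3, "tx": 0, "ty": 0, "tz": 0, "wx": 0, "wy": 0, "wz": 0}, {"grip": 0.3, "tx": 0, "ty": 0, "tz": 0, "wx": 0, "wy": 0, "wz": 0}, {"grip": 0.3, "tx": 0, "ty": 0, "tz": 0, "wx": 0, "wy": 0, "wz": 0}]'

```text
t: 6.15
tool_pos: [623.1, 45.9, 76.1]
ee_rot: [-1.208, 1.204, -1.209]
force: [0.5, 1.6, -1.4]
finger_gap: 38.8
```

>>> jog_arm --series '[{"grip": 0.3, "tx": 0, "ty": 0, "tz": -2, "wx": 0, "wy": 0, "wz": 0}, {"grip": 0.56, "tx": 0, "ty": 0, "tz": 0, "wx": 0, "wy": 0, "wz": 0}, {"grip": 0.56, "tx": 0, "ty": 0, "tz": 0, "wx": 0, "wy": 0, "wz": 0}, {"grip": 0.56, "tx": 0, "ty": 0, "tz": 0, "wx": 0, "wy": 0, "wz": 0}, {"grip": 0.56, "tx": 0, "ty": 0, "tz": 15, "wx": 0, "wy": 0, "wz": 0}, {"grip": 0.56, "tx": 0, "ty": 0, "tz": 30, "wx": 0, "wy": 0, "wz": 0}, {"grip": 0.56, "tx": 0, "ty": 0, "tz": 45, "wx": 0, "wy": 0, "wz": 0}, {"grip": 0.56, "tx": 0, "ty": 0, "tz": 45, "wx": 0, "wy": 0, "wz": 0}]'

```text
t: 6.95
tool_pos: [621.2, 46.1, 209.0]
ee_rot: [-1.211, 1.208, -1.207]
force: [0.7, 0.3, 0.2]
finger_gap: 49.3
```

Run:
```python
from h import *
c=snap('wrist','w6'); o=observe(); print(o['tool_pos'],o['finger_gap'],o['t'],c['eye'])
```

```text
[625.65542635  45.76332323 218.82465072] 49.24228198938296 7.0 [696.65410502  45.49742144 355.68957472]
```

View pics/w6.png

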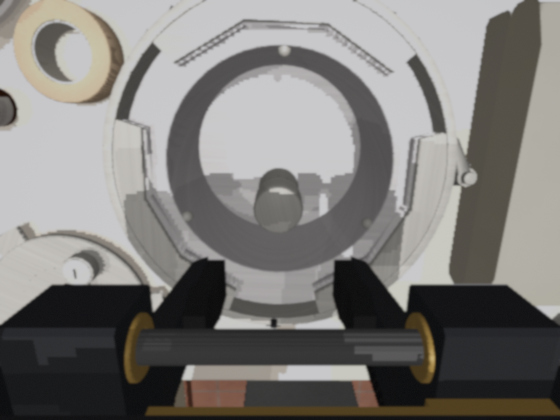

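>>> jog_arm --series '[{"grip": 0.56, "tx": -20, "ty": -35, "tz": 20, "wx": 0, "wy": 0, "wz": 0}, {"grip": 0.7, "tx": -22, "ty": -44, "tz": 0, "wx": 0, "wy": 0, "wz": 0}, {"grip": 0.7, "tx": -22, "ty": -44, "tz": 0, "wx": 0, "wy": 0, "wz": 0}, {"grip": 0.7, "tx": -22, "ty": -44, "tz": 0, "wx": 0, "wy": 0, "wz": 0}, {"grip": 0.7, "tx": -22, "ty": -44, "tz": 0, "wx": 0, "wy": 0, "wz": 0}, {"grip": 0.7, "tx": -22, "ty": -44, "tz": -20, "wx": 0, "wy": 0, "wz": 0}, {"grip": 0.7, "tx": -22, "ty": -44, "tz": -30, "wx": 0, "wy": 0, "wz": 0}, {"grip": 0.7, "tx": -15, "ty": -38, "tz": -35, "wx": 0, "wy": 0, "wz": 0}]'

```text
t: 7.8
tool_pos: [459.7, -282.6, 151.2]
ee_rot: [-1.21, 1.203, -1.212]
force: [1.3, -0.7, -0.1]
finger_gap: 61.8
```

>>> jog_arm --series '[{"grip": 0.7, "tx": 0, "ty": 0, "tz": -10, "wx": 0, "wy": 0, "wz": 0}, {"grip": 0.7, "tx": 0, "ty": 0, "tz": 0, "wx": 0, "wy": 0, "wz": 0}, {"grip": 0.7, "tx": 0, "ty": 0, "tz": 0, "wx": 0, "wy": 0, "wz": 0}, {"grip": 0.7, "tx": 0, "ty": 0, "tz": 0, "wx": 0, "wy": 0, "wz": 0}, {"grip": 0.7, "tx": 0, "ty": 0, "tz": 0, "wx": 0, "wy": 0, "wz": 0}, {"grip": 0.7, "tx": 0, "ty": 0, "tz": 0, "wx": 0, "wy": 0, "wz": 0}, {"grip": 0.7, "tx": 0, "ty": 0, "tz": 0, "wx": 0, "wy": 0, "wz": 0}, {"grip": 0.7, "tx": 0, "ty": 0, "tz": 0, "wx": 0, "wy": 0, "wz": 0}]'

```text
t: 8.6
tool_pos: [460.0, -279.7, 139.7]
ee_rot: [-1.211, 1.207, -1.207]
force: [-0.1, -0.7, -0.3]
finger_gap: 61.8
```

Run:
```python
from h import *
c=snap('wrist','w7'); o=observe(); print(o['tool_pos'],o['finger_gap'],o['t'],c['eye'])
```

```text
[ 459.97747816 -279.8048579   139.62091519] 62.12649778604664 8.65 [ 535.40450361 -280.2229282   286.45253918]
```

View pics/w7.png

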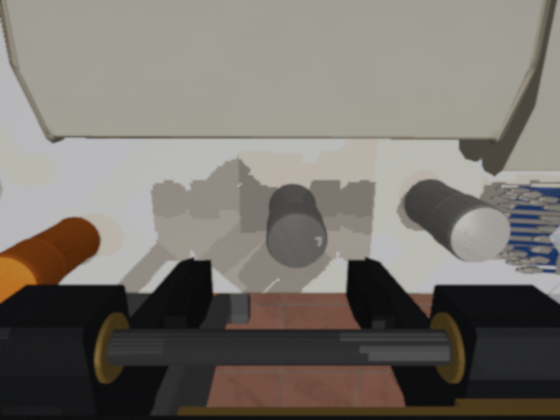

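Run:
```python
from h import *
c=load('w7')
for u,v in [(297,236),(481,233)]: print(np.round(ray(c,u,v,84),1))
```

```text
[ 459.9 -291.8   84. ]
[ 462.3 -404.6   84. ]
```

>>> jog_arm --series '[{"grip": 0.7, "tx": -1, "ty": -12, "tz": -10, "wx": 0, "wy": 0, "wz": 0}, {"grip": 0.7, "tx": 0, "ty": 0, "tz": -30, "wx": 0, "wy": 0, "wz": 0}, {"grip": 0.7, "tx": 0, "ty": 0, "tz": -30, "wx": 0, "wy": 0, "wz": 0}, {"grip": 0.7, "tx": 0, "ty": 0, "tz": -14, "wx": 0, "wy": 0, "wz": 0}, {"grip": 0.7, "tx": 0, "ty": 0, "tz": 0, "wx": 0, "wy": 0, "wz": 0}, {"grip": 0.3, "tx": 0, "ty": 0, "tz": 0, "wx": 0, "wy": 0, "wz": 0}, {"grip": 0.3, "tx": 0, "ty": 0, "tz": 0, "wx": 0, "wy": 0, "wz": 0}, {"grip": 0.3, "tx": 0, "ty": 0, "tz": 0, "wx": 0, "wy": 0, "wz": 0}]'

```text
t: 9.45
tool_pos: [459.7, -292.6, 56.9]
ee_rot: [-1.21, 1.205, -1.209]
force: [-0.8, 0.8, 1.0]
finger_gap: 39.5
```

>>> jog_arm --series '[{"grip": 0.3, "tx": 0, "ty": 0, "tz": 30, "wx": 0, "wy": 0, "wz": 0}, {"grip": 0.3, "tx": 0, "ty": 0, "tz": 45, "wx": 0, "wy": 0, "wz": 0}, {"grip": 0.3, "tx": 0, "ty": 0, "tz": 45, "wx": 0, "wy": 0, "wz": 0}, {"grip": 0.3, "tx": 0, "ty": 10, "tz": 45, "wx": 0, "wy": 0, "wz": 0}, {"grip": 0.3, "tx": 20, "ty": 40, "tz": 10, "wx": 0, "wy": 0, "wz": 4}, {"grip": 0.3, "tx": 25, "ty": 42, "tz": 0, "wx": 0, "wy": 0, "wz": 5}, {"grip": 0.3, "tx": 25, "ty": 42, "tz": 0, "wx": 0, "wy": 0, "wz": 5}, {"grip": 0.3, "tx": 25, "ty": 42, "tz": 0, "wx": 0, "wy": 0, "wz": 5}]'

```text
t: 10.25
tool_pos: [554.7, -114.3, 231.8]
ee_rot: [-1.35, 0.955, -0.959]
force: [1.2, -1.5, -1.2]
finger_gap: 39.6
```

Run:
```python
from h import *
a=load('top0');b=load('w4')
im=cv2.imread('pics/w4.png')[0:30,200:330]; cv2.imwrite('pics/jar.png',cv2.resize(im,None,fx=6,fy=6))
for z in (60,80,100,120,140,160,180): print(z,np.round(ray(a,231.5,155,z),0),np.round(ray(b,258,14,z),0))
```

```text
60 [792.  63.  60.] [796.  60.  60.]
80 [787.  61.  80.] [791.  59.  80.]
100 [782.  59. 100.] [787.  58. 100.]
120 [777.  56. 120.] [782.  57. 120.]
140 [771.  54. 140.] [778.  56. 140.]
160 [766.  52. 160.] [773.  55. 160.]
180 [761.  50. 180.] [769.  53. 180.]
```

View pics/jar.png

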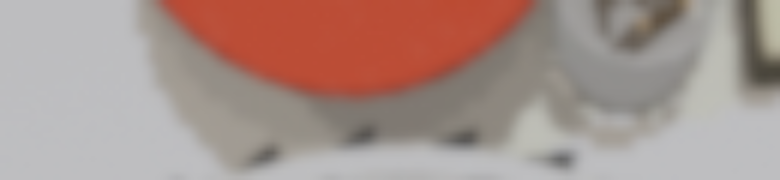

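>>> jog_arm --series '[{"grip": 0.3, "tx": 24, "ty": 38, "tz": 0, "wx": 0, "wy": 0, "wz": 4}, {"grip": 0.3, "tx": 24, "ty": 38, "tz": 0, "wx": 0, "wy": 0, "wz": 4}, {"grip": 0.3, "tx": 24, "ty": 38, "tz": 0, "wx": 0, "wy": 0, "wz": 4}, {"grip": 0.3, "tx": 24, "ty": 38, "tz": 0, "wx": 0, "wy": 0, "wz": 4}, {"grip": 0.3, "tx": 23, "ty": 38, "tz": 0, "wx": 0, "wy": 0, "wz": 5}, {"grip": 0.3, "tx": 0, "ty": 0, "tz": 0, "wx": 0, "wy": 0, "wz": 0}, {"grip": 0.3, "tx": 0, "ty": 0, "tz": 0, "wx": 0, "wy": 0, "wz": 0}, {"grip": 0.3, "tx": 0, "ty": 0, "tz": 0, "wx": 0, "wy": 0, "wz": 0}]'

```text
t: 11.05
tool_pos: [672.5, 73.4, 230.7]
ee_rot: [-1.462, 0.68, -0.68]
force: [-0.2, -0.3, -1.7]
finger_gap: 38.9
```

Run:
```python
from h import *
c=snap('wrist','w8'); o=observe(); print(o['tool_pos'],o['finger_gap'],o['t'],c['eye'],np.round(R.from_rotvec(o['ee_rot']).as_matrix(),3))
print(proj(c,[[656.5,44.3,12],[622,46,96]]))
```

```text
[672.4665457   72.96538708 230.79760023] 39.32978765538318 11.1 [730.19672472 121.14661688 377.4130537 ] [[ 0.644  0.     0.765]
 [-0.765 -0.     0.644]
 [ 0.    -1.    -0.   ]]
[[288.68881965 208.98716424]
 [264.28516527 263.4226842 ]]
```

View pics/w8.png

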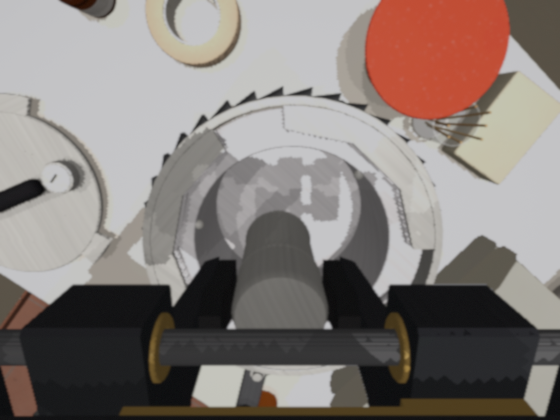

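>>> jog_arm --series '[{"grip": 0.3, "tx": 1, "ty": 1, "tz": -40, "wx": 0, "wy": 0, "wz": 0}, {"grip": 0.3, "tx": 0, "ty": 0, "tz": -45, "wx": 0, "wy": 0, "wz": 0}, {"grip": 0.3, "tx": 0, "ty": 0, "tz": -40, "wx": 0, "wy": 0, "wz": 0}, {"grip": 0.3, "tx": 0, "ty": 0, "tz": -22, "wx": 0, "wy": 0, "wz": 0}, {"grip": 0.3, "tx": 0, "ty": 0, "tz": -9, "wx": 0, "wy": 0, "wz": 0}, {"grip": 0.3, "tx": 0, "ty": 0, "tz": 0, "wx": 0, "wy": 0, "wz": 0}, {"grip": 0.3, "tx": 0, "ty": 0, "tz": 0, "wx": 0, "wy": 0, "wz": 0}, {"grip": 0.3, "tx": 0, "ty": 0, "tz": 0, "wx": 0, "wy": 0, "wz": 0}]'

```text
t: 11.9
tool_pos: [675.4, 74.7, 77.0]
ee_rot: [-1.46, 0.677, -0.682]
force: [0.3, -0.0, -0.8]
finger_gap: 39.4
```

>>> jog_arm --series '[{"grip": 0.56, "tx": 0, "ty": 0, "tz": 0, "wx": 0, "wy": 0, "wz": 0}, {"grip": 0.56, "tx": 0, "ty": 0, "tz": 0, "wx": 0, "wy": 0, "wz": 0}, {"grip": 0.56, "tx": 0, "ty": 0, "tz": 0, "wx": 0, "wy": 0, "wz": 0}, {"grip": 0.56, "tx": 0, "ty": 0, "tz": 15, "wx": 0, "wy": 0, "wz": 0}, {"grip": 0.56, "tx": 0, "ty": 0, "tz": 30, "wx": 0, "wy": 0, "wz": 0}, {"grip": 0.56, "tx": 0, "ty": 0, "tz": 45, "wx": 0, "wy": 0, "wz": 0}, {"grip": 0.56, "tx": 0, "ty": 0, "tz": 45, "wx": 0, "wy": 0, "wz": 0}, {"grip": 0.56, "tx": 0, "ty": 0, "tz": 30, "wx": 0, "wy": 0, "wz": 0}]'

```text
t: 12.7
tool_pos: [675.1, 75.2, 245.1]
ee_rot: [-1.46, 0.675, -0.683]
force: [0.7, -0.4, 0.2]
finger_gap: 49.7
```

Run:
```python
from h import *
c=snap('wrist','w9'); o=observe(); print(o['tool_pos'],o['finger_gap'],o['t'],c['eye'])
```

```text
[677.16579918  75.10605737 250.5416682 ] 49.336930329185876 12.75 [731.91375514 122.94258145 392.09402089]
```

View pics/w9.png

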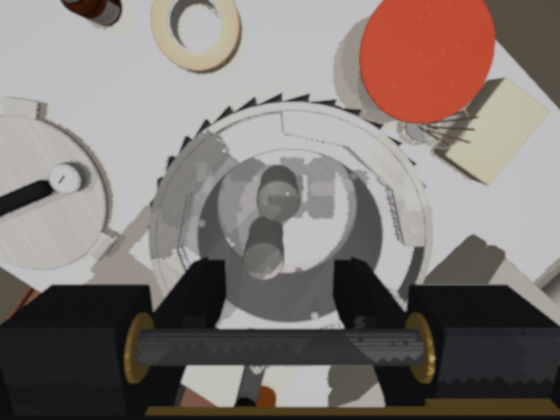

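>>> jog_arm --series '[{"grip": 0.6, "tx": -18, "ty": -38, "tz": 0, "wx": 0, "wy": 0, "wz": 1}, {"grip": 0.6, "tx": -18, "ty": -38, "tz": 0, "wx": 0, "wy": 0, "wz": 1}, {"grip": 0.6, "tx": -18, "ty": -38, "tz": 0, "wx": 0, "wy": 0, "wz": 1}, {"grip": 0.6, "tx": -18, "ty": -38, "tz": 0, "wx": 0, "wy": 0, "wz": 1}, {"grip": 0.6, "tx": -18, "ty": -38, "tz": 0, "wx": 0, "wy": 0, "wz": 1}, {"grip": 0.6, "tx": -18, "ty": -38, "tz": 0, "wx": 0, "wy": 0, "wz": 0}, {"grip": 0.6, "tx": -18, "ty": -38, "tz": 0, "wx": 0, "wy": 0, "wz": 0}, {"grip": 0.6, "tx": -18, "ty": -38, "tz": 0, "wx": 0, "wy": 0, "wz": 0}]'

```text
t: 13.55
tool_pos: [529.1, -230.3, 240.6]
ee_rot: [-1.483, 0.611, -0.613]
force: [0.6, -0.2, -0.4]
finger_gap: 53.3
```

>>> jog_arm --series '[{"grip": 0.6, "tx": -18, "ty": -38, "tz": -10, "wx": 0, "wy": 0, "wz": 0}, {"grip": 0.6, "tx": -18, "ty": -38, "tz": -20, "wx": 0, "wy": 0, "wz": 0}, {"grip": 0.6, "tx": -17, "ty": -38, "tz": -20, "wx": 0, "wy": 0, "wz": 0}, {"grip": 0.6, "tx": -17, "ty": -38, "tz": -20, "wx": 0, "wy": 0, "wz": 0}, {"grip": 0.6, "tx": 0, "ty": -18, "tz": -20, "wx": 0, "wy": 0, "wz": 0}, {"grip": 0.6, "tx": 0, "ty": 0, "tz": -5, "wx": 0, "wy": 0, "wz": 0}, {"grip": 0.6, "tx": 0, "ty": 0, "tz": 0, "wx": 0, "wy": 0, "wz": 0}, {"grip": 0.6, "tx": 0, "ty": 0, "tz": 0, "wx": 0, "wy": 0, "wz": 0}]'

```text
t: 14.35
tool_pos: [460.6, -398.2, 145.6]
ee_rot: [-1.483, 0.61, -0.612]
force: [0.0, 0.1, -0.1]
finger_gap: 52.8
```

Run:
```python
from h import *
c=snap('wrist','w10'); o=observe(); print(o['tool_pos'],o['finger_gap'],o['t'],c['eye'])
```

```text
[ 460.84864598 -398.22878346  145.94090594] 53.258700928877865 14.4 [ 513.65325269 -345.47240904  292.36035354]
```

View pics/w10.png

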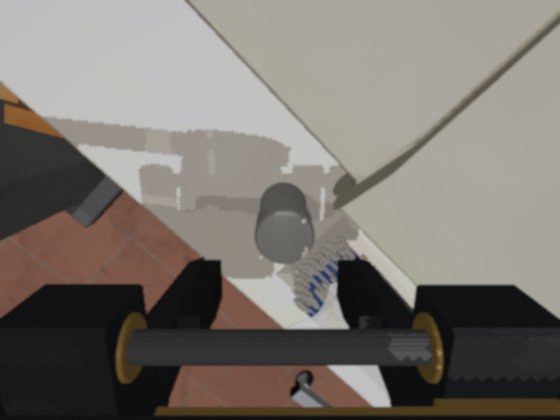

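Run:
```python
from h import *
c=load('w10'); p=ray(c,285.5,235,84); print(p)
j=np.array([.707,-.707]);n=np.array([.707,.707])
im=cv2.imread('pics/w10.png')
for s in(1,-1):
    q=[np.r_[p[:2]+s*j*a+n*b,50] for a,b in [(26,-9),(26,9),(45,9),(45,-9)]]; print(np.round(q,0).tolist())
    cv2.polylines(im,[proj(c,q).astype(int)],True,(0,0,255),1)
    q=[x+[0,0,41] for x in q]; cv2.polylines(im,[proj(c,q).astype(int)],True,(0,255,0),1)
cv2.imwrite('pics/w10o.png',cv2.resize(im[150:350,180:420],None,fx=3,fy=3))
```

```text
[ 462.49657976 -403.75343429   84.        ]
[[475.0, -428.0, 50.0], [487.0, -416.0, 50.0], [501.0, -429.0, 50.0], [488.0, -442.0, 50.0]]
[[438.0, -392.0, 50.0], [450.0, -379.0, 50.0], [437.0, -366.0, 50.0], [424.0, -378.0, 50.0]]
```

View pics/w10o.png

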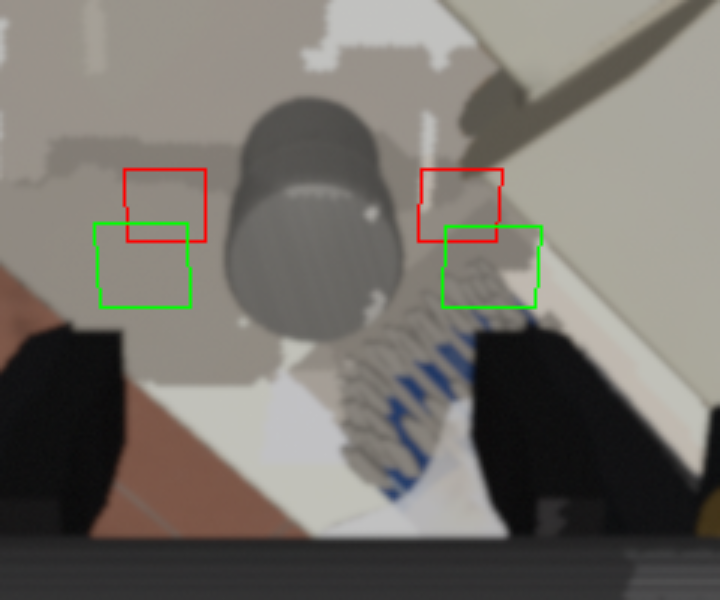

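>>> jog_arm --series '[{"grip": 0.55, "tx": 1, "ty": -5, "tz": -10, "wx": 0, "wy": 0, "wz": 5}, {"grip": 0.55, "tx": 0, "ty": 0, "tz": -20, "wx": 0, "wy": 0, "wz": 0}, {"grip": 0.55, "tx": 0, "ty": 0, "tz": 0, "wx": 0, "wy": 0, "wz": 0}, {"grip": 0.55, "tx": 0, "ty": 0, "tz": 0, "wx": 0, "wy": 0, "wz": 0}, {"grip": 0.55, "tx": 0, "ty": 0, "tz": 0, "wx": 0, "wy": 0, "wz": 0}, {"grip": 0.55, "tx": 0, "ty": 0, "tz": 0, "wx": 0, "wy": 0, "wz": 0}, {"grip": 0.55, "tx": 0, "ty": 0, "tz": 0, "wx": 0, "wy": 0, "wz": 0}, {"grip": 0.55, "tx": 0, "ty": 0, "tz": 0, "wx": 0, "wy": 0, "wz": 0}]'

```text
t: 15.2
tool_pos: [461.0, -404.1, 114.9]
ee_rot: [-1.502, 0.544, -0.545]
force: [-0.1, -0.0, -0.4]
finger_gap: 48.2
```

Run:
```python
from h import *
c=snap('wrist','w11'); o=observe(); print(o['tool_pos'],o['finger_gap'],o['t'],c['eye'])
im=cv2.imread('pics/w11.png');p=proj(c,[o['tool_pos'][0],o['tool_pos'][1],84])[0];print(p)
cv2.circle(im,tuple(p.astype(int)),2,(0,0,255),-1)
cv2.imwrite('pics/w11o.png',cv2.resize(im[150:350,180:420],None,fx=3,fy=3))
```

```text
[ 460.93964851 -404.05016798  114.81481901] 48.43496611940425 15.25 [ 509.31267565 -347.0236444   261.68026841]
[276.97477375 249.91901894]
```

View pics/w11o.png

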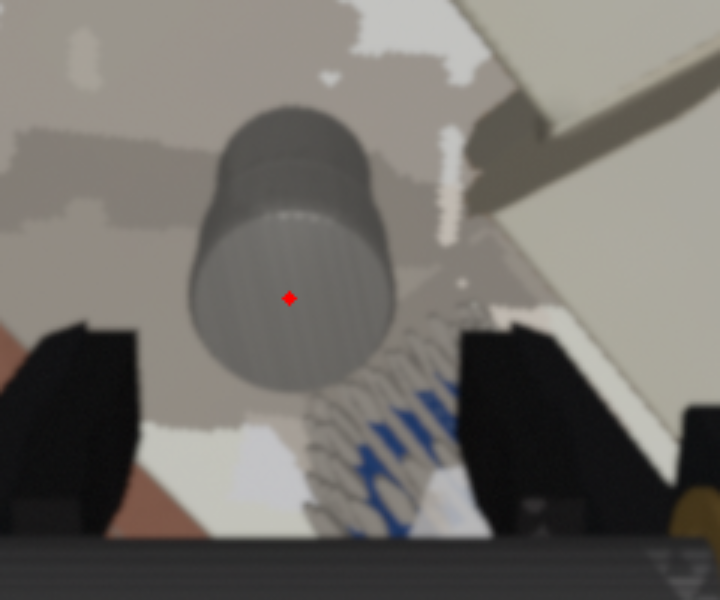

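>>> jog_arm --series '[{"grip": 0.55, "tx": 0, "ty": 0, "tz": -12, "wx": 0, "wy": 0, "wz": 0}, {"grip": 0.55, "tx": 0, "ty": 0, "tz": -12, "wx": 0, "wy": 0, "wz": 0}, {"grip": 0.55, "tx": 0, "ty": 0, "tz": -12, "wx": 0, "wy": 0, "wz": 0}, {"grip": 0.55, "tx": 0, "ty": 0, "tz": -12, "wx": 0, "wy": 0, "wz": 0}, {"grip": 0.55, "tx": 0, "ty": 0, "tz": -10, "wx": 0, "wy": 0, "wz": 0}, {"grip": 0.55, "tx": 0, "ty": 0, "tz": 0, "wx": 0, "wy": 0, "wz": 0}, {"grip": 0.3, "tx": 0, "ty": 0, "tz": 0, "wx": 0, "wy": 0, "wz": 0}, {"grip": 0.3, "tx": 0, "ty": 0, "tz": 0, "wx": 0, "wy": 0, "wz": 0}]'

```text
t: 16.05
tool_pos: [459.4, -404.9, 55.8]
ee_rot: [-1.502, 0.547, -0.544]
force: [-5.3, -2.9, 3.5]
finger_gap: 38.8
```

>>> jog_arm --series '[{"grip": 0.3, "tx": 0, "ty": 0, "tz": 0, "wx": 0, "wy": 0, "wz": 0}, {"grip": 0.3, "tx": 0, "ty": 0, "tz": 25, "wx": 0, "wy": 0, "wz": 0}, {"grip": 0.3, "tx": 0, "ty": 0, "tz": 45, "wx": 0, "wy": 0, "wz": 0}, {"grip": 0.3, "tx": 0, "ty": 0, "tz": 45, "wx": 0, "wy": 0, "wz": 0}, {"grip": 0.3, "tx": 0, "ty": 15, "tz": 42, "wx": 0, "wy": 0, "wz": -5}, {"grip": 0.3, "tx": 18, "ty": 36, "tz": 15, "wx": 0, "wy": 0, "wz": -6}, {"grip": 0.3, "tx": 18, "ty": 36, "tz": 10, "wx": 0, "wy": 0, "wz": -6}, {"grip": 0.3, "tx": 18, "ty": 36, "tz": 0, "wx": 0, "wy": 0, "wz": -6}]'

```text
t: 16.85
tool_pos: [515.9, -279.8, 239.3]
ee_rot: [-1.395, 0.856, -0.859]
force: [0.5, 0.1, -0.7]
finger_gap: 39.4
```

>>> jog_arm --series '[{"grip": 0.3, "tx": 20, "ty": 37, "tz": 0, "wx": 0, "wy": 0, "wz": -6}, {"grip": 0.3, "tx": 20, "ty": 37, "tz": 0, "wx": 0, "wy": 0, "wz": -6}, {"grip": 0.3, "tx": 20, "ty": 37, "tz": 0, "wx": 0, "wy": 0, "wz": -6}, {"grip": 0.3, "tx": 20, "ty": 37, "tz": 0, "wx": 0, "wy": 0, "wz": -6}, {"grip": 0.3, "tx": 20, "ty": 37, "tz": 0, "wx": 0, "wy": 0, "wz": -6}, {"grip": 0.3, "tx": 20, "ty": 37, "tz": 0, "wx": 0, "wy": 0, "wz": -6}, {"grip": 0.3, "tx": 20, "ty": 37, "tz": 0, "wx": 0, "wy": 0, "wz": -6}, {"grip": 0.3, "tx": 18, "ty": 35, "tz": 0, "wx": 0, "wy": 0, "wz": -6}]'

```text
t: 17.65
tool_pos: [673.0, 15.6, 236.5]
ee_rot: [-1.014, 1.477, -1.473]
force: [0.6, -0.1, -0.9]
finger_gap: 39.5
```

>>> jog_arm --series '[{"grip": 0.3, "tx": 0, "ty": 0, "tz": 0, "wx": 0, "wy": 0, "wz": -7}, {"grip": 0.3, "tx": 0, "ty": 0, "tz": 0, "wx": 0, "wy": 0, "wz": -7}, {"grip": 0.3, "tx": 0, "ty": 0, "tz": 0, "wx": 0, "wy": 0, "wz": -5}, {"grip": 0.3, "tx": 0, "ty": 0, "tz": 0, "wx": 0, "wy": 0, "wz": 0}, {"grip": 0.3, "tx": 0, "ty": 0, "tz": 0, "wx": 0, "wy": 0, "wz": 0}, {"grip": 0.3, "tx": 0, "ty": 0, "tz": 0, "wx": 0, "wy": 0, "wz": 0}, {"grip": 0.3, "tx": 0, "ty": 0, "tz": 0, "wx": 0, "wy": 0, "wz": 0}, {"grip": 0.3, "tx": 0, "ty": 0, "tz": 0, "wx": 0, "wy": 0, "wz": 0}]'

```text
t: 18.45
tool_pos: [672.8, 13.0, 238.5]
ee_rot: [-0.796, 1.7, -1.7]
force: [0.1, -0.4, -1.1]
finger_gap: 39.2
```

Run:
```python
from h import *
c=snap('wrist','w12'); o=observe(); print(o['tool_pos'],o['finger_gap'],o['t'],c['eye'],np.round(R.from_rotvec(o['ee_rot']).as_matrix(),3))
```

```text
[672.875953    12.96209014 238.52204087] 39.57667879536583 18.5 [730.78996699 -35.91850081 385.19670369] [[-0.641  0.     0.768]
 [-0.768 -0.    -0.641]
 [-0.    -1.     0.   ]]
```

View pics/w12.png

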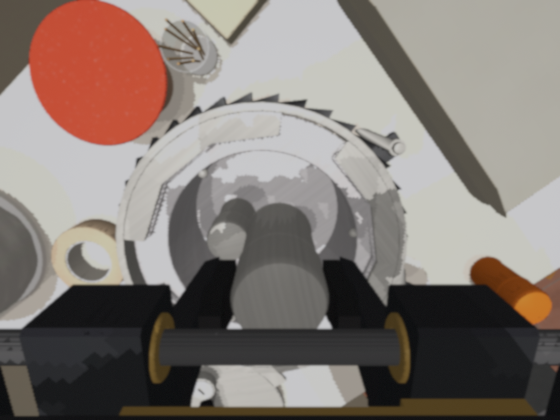

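>>> jog_arm --series '[{"grip": 0.3, "tx": 0, "ty": 0, "tz": -40, "wx": 0, "wy": 0, "wz": 0}, {"grip": 0.3, "tx": 0, "ty": 0, "tz": -45, "wx": 0, "wy": 0, "wz": 0}, {"grip": 0.3, "tx": 0, "ty": 0, "tz": -40, "wx": 0, "wy": 0, "wz": 0}, {"grip": 0.3, "tx": 0, "ty": 0, "tz": -25, "wx": 0, "wy": 0, "wz": 0}, {"grip": 0.3, "tx": 0, "ty": 0, "tz": -12, "wx": 0, "wy": 0, "wz": 0}, {"grip": 0.3, "tx": 0, "ty": 0, "tz": 0, "wx": 0, "wy": 0, "wz": 0}, {"grip": 0.3, "tx": 0, "ty": 0, "tz": 0, "wx": 0, "wy": 0, "wz": 0}, {"grip": 0.3, "tx": 0, "ty": 0, "tz": 0, "wx": 0, "wy": 0, "wz": 0}]'

```text
t: 19.3
tool_pos: [674.5, 12.9, 79.0]
ee_rot: [-0.792, 1.697, -1.701]
force: [0.4, -0.5, -0.2]
finger_gap: 39.0
```

>>> jog_arm --series '[{"grip": 0.56, "tx": 0, "ty": 0, "tz": 0, "wx": 0, "wy": 0, "wz": 0}, {"grip": 0.56, "tx": 0, "ty": 0, "tz": 0, "wx": 0, "wy": 0, "wz": 0}, {"grip": 0.56, "tx": 0, "ty": 0, "tz": 0, "wx": 0, "wy": 0, "wz": 0}, {"grip": 0.56, "tx": 0, "ty": 0, "tz": 15, "wx": 0, "wy": 0, "wz": 0}, {"grip": 0.56, "tx": 0, "ty": 0, "tz": 30, "wx": 0, "wy": 0, "wz": 0}, {"grip": 0.56, "tx": 0, "ty": 0, "tz": 45, "wx": 0, "wy": 0, "wz": 0}, {"grip": 0.56, "tx": 0, "ty": 0, "tz": 45, "wx": 0, "wy": 0, "wz": 0}, {"grip": 0.56, "tx": -10, "ty": 0, "tz": 40, "wx": 0, "wy": 0, "wz": 0}]'

```text
t: 20.1
tool_pos: [663.7, 13.0, 255.4]
ee_rot: [-0.793, 1.698, -1.701]
force: [0.1, 0.4, 0.0]
finger_gap: 49.5
```

Run:
```python
from h import *
c=snap('wrist','w13'); o=observe(); print(o['tool_pos'],o['finger_gap'],o['t'],c['eye'])
```

```text
[665.28890154  12.80892953 263.70284845] 49.71359623922839 20.15 [721.11548095 -35.9179601  402.33248289]
```

View pics/w13.png

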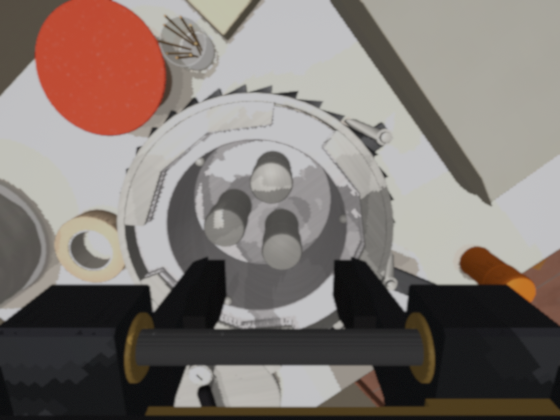

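Run:
```python
from h import *
c=load('w4'); f=lambda x,y:(70+x/4,150+y/4)
# guess: bar top z=55 ends; disc ellipse z=20 r=87
b1=ray(c,*f(295,212),55); b2=ray(c,*f(212,398),55); v=ray(c,*f(200,434),65); g=ray(c,*f(310,172),65)
print(b1,b2,(b1+b2)/2, np.degrees(np.arctan2(*(b1-b2)[1::-1])),np.degrees(np.arctan2(*(g-v)[1::-1])),v,g,np.linalg.norm(g-v))
```

```text
[527.13652968 246.85338947  55.        ] [446.88683158 290.17300563  55.        ] [487.01168063 268.51319755  55.        ] -28.36063188712957 -27.237657137614296 [435.08570889 292.36287089  65.        ] [545.98234372 235.27757423  65.        ] 124.72688046099397
```

>>> jog_arm --series '[{"grip": 0.56, "tx": -24, "ty": 32, "tz": 10, "wx": 0, "wy": 0, "wz": 2}, {"grip": 0.56, "tx": -24, "ty": 32, "tz": 10, "wx": 0, "wy": 0, "wz": 2}, {"grip": 0.56, "tx": -24, "ty": 32, "tz": 10, "wx": 0, "wy": 0, "wz": 2}, {"grip": 0.56, "tx": -24, "ty": 32, "tz": 10, "wx": 0, "wy": 0, "wz": 2}, {"grip": 0.56, "tx": -24, "ty": 32, "tz": 10, "wx": 0, "wy": 0, "wz": 2}, {"grip": 0.56, "tx": -24, "ty": 32, "tz": 10, "wx": 0, "wy": 0, "wz": 2}, {"grip": 0.56, "tx": -24, "ty": 32, "tz": 10, "wx": 0, "wy": 0, "wz": 0}, {"grip": 0.56, "tx": -24, "ty": 32, "tz": 0, "wx": 0, "wy": 0, "wz": 0}]'

```text
t: 20.95
tool_pos: [470.4, 270.4, 324.4]
ee_rot: [-0.934, 1.556, -1.557]
force: [0.8, 0.1, -0.8]
finger_gap: 49.3
```

>>> jog_arm --series '[{"grip": 0.56, "tx": 0, "ty": 0, "tz": 0, "wx": 0, "wy": 0, "wz": 0}, {"grip": 0.56, "tx": 0, "ty": 0, "tz": 0, "wx": 0, "wy": 0, "wz": 0}, {"grip": 0.56, "tx": 0, "ty": 0, "tz": 0, "wx": 0, "wy": 0, "wz": 0}, {"grip": 0.56, "tx": 0, "ty": 0, "tz": 0, "wx": 0, "wy": 0, "wz": 0}, {"grip": 0.56, "tx": 0, "ty": 0, "tz": 0, "wx": 0, "wy": 0, "wz": 0}, {"grip": 0.56, "tx": 0, "ty": 0, "tz": 0, "wx": 0, "wy": 0, "wz": 0}, {"grip": 0.56, "tx": 0, "ty": 0, "tz": 0, "wx": 0, "wy": 0, "wz": 0}, {"grip": 0.56, "tx": 0, "ty": 0, "tz": 0, "wx": 0, "wy": 0, "wz": 0}]'

```text
t: 21.75
tool_pos: [471.0, 268.9, 321.4]
ee_rot: [-0.939, 1.558, -1.558]
force: [-0.0, -0.6, -0.4]
finger_gap: 49.4
```

Run:
```python
from h import *
c=snap('wrist','w14'); o=observe(); print(o['tool_pos'],o['finger_gap'],o['t'],c['eye'])
snap('top','top2'); im=cv2.imread('pics/top2.png'); cv2.imwrite('pics/t2c.png',cv2.resize(im[110:280,130:420],None,fx=2.7,fy=2.7,interpolation=cv2.INTER_CUBIC))
```

```text
[470.98129359 268.96267914 321.46003074] 49.18005349369888 21.8 [537.68208859 232.97996278 468.11803643]
```

View pics/w14.png

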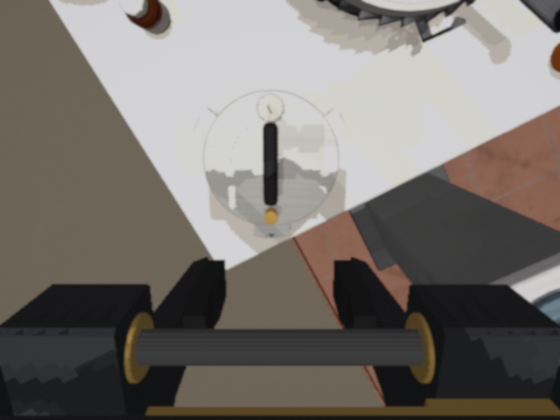

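View pics/t2c.png

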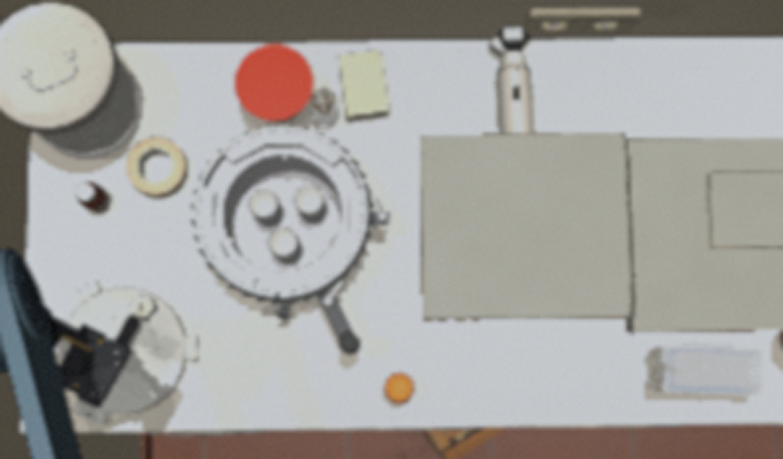

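Run:
```python
from h import *
c=load('w14'); im=cv2.imread('pics/w14.png'); cv2.imwrite('pics/w14c.png',cv2.resize(im[80:250,180:360],None,fx=4,fy=4,interpolation=cv2.INTER_CUBIC))
b1=ray(c,270.3,124,55);b2=ray(c,271,205,55); print(b1,b2,(b1+b2)/2,np.linalg.norm(b1-b2),np.degrees(np.arctan2(*(b1-b2)[1::-1])))
o=observe(); m=R.from_rotvec(o['ee_rot']).as_matrix(); print(np.degrees(np.arctan2(m[1,2],m[0,2])))
```

```text
[526.35615044 250.3251601   55.        ] [441.45409746 294.92545236  55.        ] [483.90512395 272.62530623  55.        ] 95.90383032043235 -27.71360375715388
-27.85728410340159
```

View pics/w14c.png

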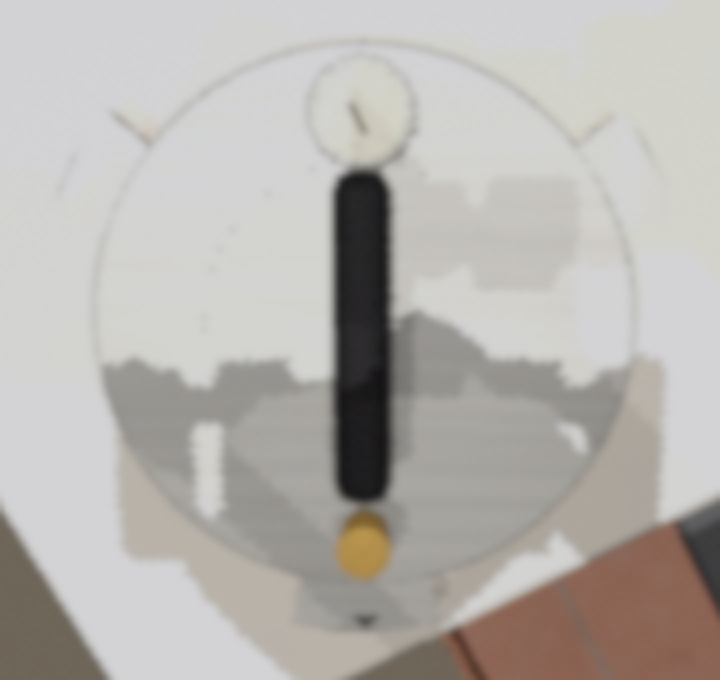

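Run:
```python
from h import *
c=load('w14'); a=np.linspace(0,2*np.pi,721); L,Rr,T=180+93/4,180+636/4,80+39/4
def res(p):
    uv=proj(c,np.c_[p[0]+87*np.cos(a),p[1]+87*np.sin(a),0*a+20]); return [uv[:,0].min()-L,uv[:,0].max()-Rr,uv[:,1].min()-T]
s=least_squares(res,[484,272]); print(s.x,s.fun)
b1=ray(c,270.3,122.5,55);b2=ray(c,271,205.75,55); print((b1+b2)/2,np.linalg.norm(b1-b2))
```

```text
[483.48213379 273.06099602] [-0.35758488  0.35787246  0.03594536]
[484.21737585 272.4573985   55.        ] 98.51292611695399
```

>>> jog_arm --series '[{"grip": 0.56, "tx": 7, "ty": 2, "tz": -45, "wx": 0, "wy": 0, "wz": 0}, {"grip": 0.56, "tx": 6, "ty": 2, "tz": -45, "wx": 0, "wy": 0, "wz": 0}, {"grip": 0.56, "tx": 0, "ty": 0, "tz": -45, "wx": 0, "wy": 0, "wz": 0}, {"grip": 0.56, "tx": 0, "ty": 0, "tz": -45, "wx": 0, "wy": 0, "wz": 0}, {"grip": 0.56, "tx": 0, "ty": 0, "tz": -20, "wx": 0, "wy": 0, "wz": 0}, {"grip": 0.56, "tx": 0, "ty": 0, "tz": 0, "wx": 0, "wy": 0, "wz": 0}, {"grip": 0.56, "tx": 0, "ty": 0, "tz": 0, "wx": 0, "wy": 0, "wz": 0}, {"grip": 0.56, "tx": 0, "ty": 0, "tz": 0, "wx": 0, "wy": 0, "wz": 0}]'

```text
t: 22.65
tool_pos: [485.4, 273.6, 123.6]
ee_rot: [-0.935, 1.556, -1.557]
force: [0.5, 0.1, -0.0]
finger_gap: 49.3
```

Run:
```python
from h import *
c=snap('wrist','w15'); o=observe(); print(o['tool_pos'],o['finger_gap'],o['t'],c['eye'])
im=cv2.imread('pics/w15.png');p=proj(c,[o['tool_pos'][0],o['tool_pos'][1],55])[0];print(p)
cv2.circle(im,tuple(p.astype(int)),2,(0,0,255),-1)
cv2.imwrite('pics/w15o.png',im)
```

```text
[485.37008881 273.63403175 123.72429303] 49.66034121131147 22.7 [551.52395944 237.58067853 270.54142321]
[278.35939071 229.45754293]
```

View pics/w15o.png

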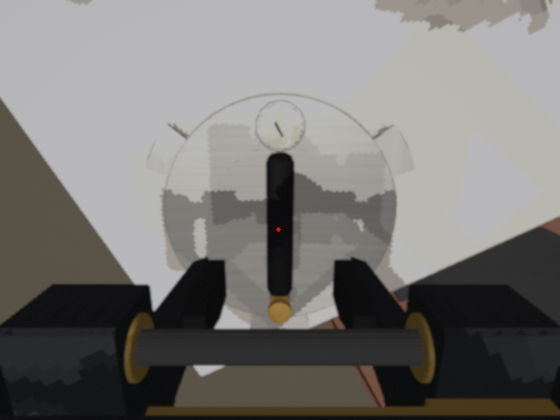

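Run:
```python
from h import *
c=load('w15'); b1=ray(c,279.7,153,55);b2=ray(c,280.2,297,55); print((b1+b2)/2,np.linalg.norm(b1-b2),np.degrees(np.arctan2(*(b1-b2)[1::-1])))
```

```text
[484.88285834 272.71103562  55.        ] 98.64371931201919 -27.549767031643412
```

Centred to within 1 mm. Lower onto the bar and grip it.

>>> jog_arm --series '[{"grip": 0.56, "tx": 0, "ty": -1, "tz": -30, "wx": 0, "wy": 0, "wz": 0}, {"grip": 0.56, "tx": 0, "ty": 0, "tz": -30, "wx": 0, "wy": 0, "wz": 0}, {"grip": 0.56, "tx": 0, "ty": 0, "tz": -20, "wx": 0, "wy": 0, "wz": 0}, {"grip": 0.56, "tx": 0, "ty": 0, "tz": -14, "wx": 0, "wy": 0, "wz": 0}, {"grip": 0.56, "tx": 0, "ty": 0, "tz": 0, "wx": 0, "wy": 0, "wz": 0}, {"grip": 0.56, "tx": 0, "ty": 0, "tz": 0, "wx": 0, "wy": 0, "wz": 0}, {"grip": 0.56, "tx": 0, "ty": 0, "tz": 0, "wx": 0, "wy": 0, "wz": 0}, {"grip": 0.56, "tx": 0, "ty": 0, "tz": 0, "wx": 0, "wy": 0, "wz": 0}]'

```text
t: 23.5
tool_pos: [484.9, 272.5, 28.8]
ee_rot: [-0.936, 1.556, -1.557]
force: [-0.3, -0.3, -0.4]
finger_gap: 49.0
```

>>> jog_arm --series '[{"grip": 0.05, "tx": 0, "ty": 0, "tz": 0, "wx": 0, "wy": 0, "wz": 0}, {"grip": 0.05, "tx": 0, "ty": 0, "tz": 0, "wx": 0, "wy": 0, "wz": 0}, {"grip": 0.05, "tx": 0, "ty": 0, "tz": 0, "wx": 0, "wy": 0, "wz": 0}, {"grip": 0.05, "tx": 0, "ty": 0, "tz": 0, "wx": 0, "wy": 0, "wz": 0}, {"grip": 0.05, "tx": 0, "ty": 0, "tz": 0, "wx": 0, "wy": 0, "wz": 0}, {"grip": 0.05, "tx": 0, "ty": 0, "tz": 0, "wx": 0, "wy": 0, "wz": 0}, {"grip": 0.05, "tx": 0, "ty": 0, "tz": 0, "wx": 0, "wy": 0, "wz": 0}, {"grip": 0.05, "tx": 0, "ty": 0, "tz": 0, "wx": 0, "wy": 0, "wz": 0}]' --force 40

```text
t: 24.3
tool_pos: [484.0, 272.2, 27.6]
ee_rot: [-0.938, 1.558, -1.557]
force: [0.5, 0.9, 0.4]
finger_gap: 17.4
```

>>> jog_arm --series '[{"grip": 0.05, "tx": 0, "ty": 0, "tz": 15, "wx": 0, "wy": 0, "wz": 0}, {"grip": 0.05, "tx": 0, "ty": 0, "tz": 30, "wx": 0, "wy": 0, "wz": 0}, {"grip": 0.05, "tx": 0, "ty": 0, "tz": 40, "wx": 0, "wy": 0, "wz": 0}, {"grip": 0.05, "tx": 0, "ty": 0, "tz": 45, "wx": 0, "wy": 0, "wz": 0}, {"grip": 0.05, "tx": 0, "ty": 0, "tz": 40, "wx": 0, "wy": 0, "wz": 0}, {"grip": 0.05, "tx": 0, "ty": 0, "tz": 25, "wx": 0, "wy": 0, "wz": 0}, {"grip": 0.05, "tx": 12, "ty": -18, "tz": 5, "wx": 0, "wy": 0, "wz": 2}, {"grip": 0.05, "tx": 20, "ty": -28, "tz": 0, "wx": 0, "wy": 0, "wz": 4}]'

```text
t: 25.1
tool_pos: [515.6, 227.0, 230.1]
ee_rot: [-1.004, 1.48, -1.481]
force: [-0.4, 0.8, -3.6]
finger_gap: 17.1
```

>>> jog_arm --series '[{"grip": 0.05, "tx": 25, "ty": -32, "tz": 0, "wx": 0, "wy": 0, "wz": 4}, {"grip": 0.05, "tx": 25, "ty": -32, "tz": 0, "wx": 0, "wy": 0, "wz": 4}, {"grip": 0.05, "tx": 25, "ty": -32, "tz": 0, "wx": 0, "wy": 0, "wz": 4}, {"grip": 0.05, "tx": 25, "ty": -32, "tz": 0, "wx": 0, "wy": 0, "wz": 4}, {"grip": 0.05, "tx": 22, "ty": -30, "tz": 0, "wx": 0, "wy": 0, "wz": 3.5}, {"grip": 0.05, "tx": 15, "ty": -20, "tz": 0, "wx": 0, "wy": 0, "wz": 0}, {"grip": 0.05, "tx": 3, "ty": -4, "tz": 0, "wx": 0, "wy": 0, "wz": 0}, {"grip": 0.05, "tx": 0, "ty": 0, "tz": 0, "wx": 0, "wy": 0, "wz": 0}]'

```text
t: 25.9
tool_pos: [655.4, 43.4, 227.2]
ee_rot: [-1.19, 1.242, -1.24]
force: [0.6, 0.3, -3.5]
finger_gap: 16.9
```

>>> jog_arm --series '[{"grip": 0.05, "tx": 0, "ty": 0, "tz": 0, "wx": 0, "wy": 0, "wz": 0}, {"grip": 0.05, "tx": 0, "ty": 0, "tz": 0, "wx": 0, "wy": 0, "wz": 0}, {"grip": 0.05, "tx": 0, "ty": 0, "tz": 0, "wx": 0, "wy": 0, "wz": 0}, {"grip": 0.05, "tx": 0, "ty": 0, "tz": 0, "wx": 0, "wy": 0, "wz": 0}, {"grip": 0.05, "tx": 0, "ty": 0, "tz": 0, "wx": 0, "wy": 0, "wz": 0}, {"grip": 0.05, "tx": 0, "ty": 0, "tz": 0, "wx": 0, "wy": 0, "wz": 0}, {"grip": 0.05, "tx": 0, "ty": 0, "tz": 0, "wx": 0, "wy": 0, "wz": 0}, {"grip": 0.05, "tx": 0, "ty": 0, "tz": 0, "wx": 0, "wy": 0, "wz": 0}]'

```text
t: 26.7
tool_pos: [655.9, 44.1, 227.4]
ee_rot: [-1.189, 1.239, -1.239]
force: [-0.2, 1.0, -4.1]
finger_gap: 17.4
```

Run:
```python
from h import *
c=snap('wrist','w16'); o=observe(); m=R.from_rotvec(o['ee_rot']).as_matrix(); print(o['tool_pos'],o['finger_gap'],o['t'],np.degrees(np.arctan2(m[1,2],m[0,2])),o['force'],np.round(m,3))
snap('top','top3'); im=cv2.imread('pics/top3.png'); cv2.imwrite('pics/t3c.png',cv2.resize(im[110:280,130:420],None,fx=2.7,fy=2.7,interpolation=cv2.INTER_CUBIC))
```

```text
[655.84181397  44.03326592 227.41069768] 17.350329361995524 26.75 -2.354740639600242 [ 0.41639432 -0.39825494 -3.04948078] [[-0.041 -0.     0.999]
 [-0.999  0.    -0.041]
 [-0.    -1.    -0.   ]]
```

View pics/w16.png

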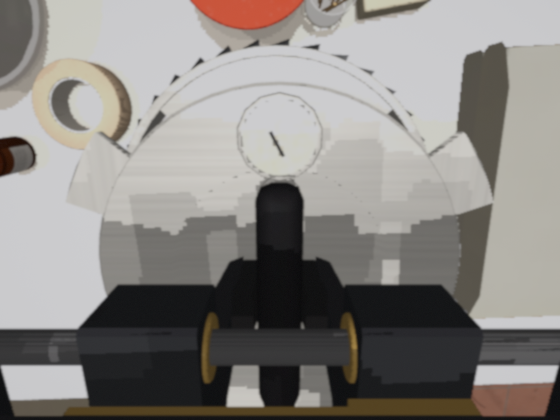

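Run:
```python
from h import *
c=load('w16'); im=cv2.imread('pics/w16.png')
p=np.array([655.9,44.1]);z=219.8;y=np.radians(-2.2)
a=np.linspace(-np.pi,np.pi,361); pts=proj(c,np.c_[p[0]+87*np.cos(a),p[1]+87*np.sin(a),0*a+z]).astype(int)
cv2.polylines(im,[pts],True,(0,0,255),1)
for t in (60,-60):
    q=y+np.radians(t); P=proj(c,[[p[0]+r*np.cos(q),p[1]+r*np.sin(q),z] for r in (87,103.5)]); cv2.line(im,tuple(P[0].astype(int)),tuple(P[1].astype(int)),(255,0,0),1)
# bore/ring gaps predicted
for ang in (44,71.7,-48.7,-76.1):
    q=np.radians(ang);P=proj(c,[[656.5+r*np.cos(q),44.3+r*np.sin(q),133] for r in (92,106)]);cv2.line(im,tuple(P[0].astype(int)),tuple(P[1].astype(int)),(0,160,0),1)
cv2.imwrite('pics/w16o.png',cv2.resize(im[30:330,50:530],None,fx=1.6,fy=1.6,interpolation=cv2.INTER_CUBIC))
```

```text
(no output)
```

View pics/w16o.png

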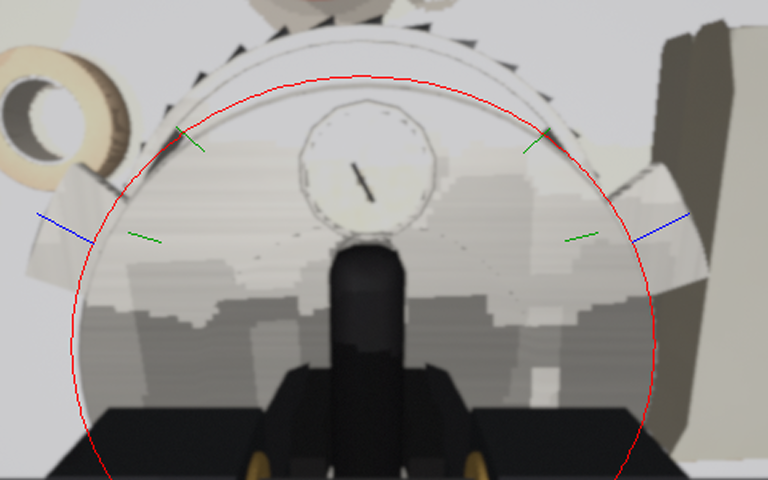

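View pics/t3c.png

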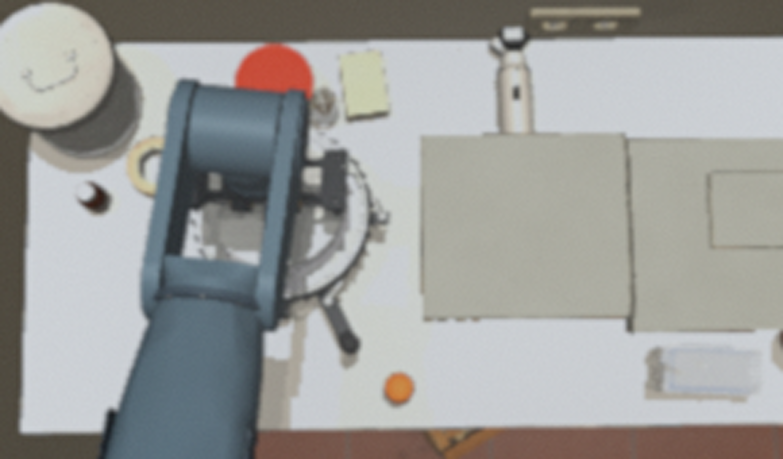

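Run:
```python
from h import *
c=load('w16'); im=cv2.imread('pics/w16.png')
a=np.linspace(0,2*np.pi,721); 
g=cv2.cvtColor(im,cv2.COLOR_BGR2GRAY).astype(float)
cv2.imwrite('pics/a1.png',np.hstack([cv2.resize(im[200:280,85:145],None,fx=6,fy=6,interpolation=cv2.INTER_CUBIC),cv2.resize(im[200:280,430:490],None,fx=6,fy=6,interpolation=cv2.INTER_CUBIC)]))
for L,Rr,T in [(100,459.4,83)]:
    def res(p):
        uv=proj(c,np.c_[p[0]+87*np.cos(a),p[1]+87*np.sin(a),0*a+p[2]]); return [uv[:,0].min()-L,uv[:,0].max()-Rr,uv[:,1].min()-T]
    s=least_squares(res,[656,44,218]); print(s.x,s.fun)
```

```text
[653.99339753  42.87607901 218.07288807] [ 4.26325641e-14 -5.68434189e-14  1.56319402e-13]
```

View pics/a1.png

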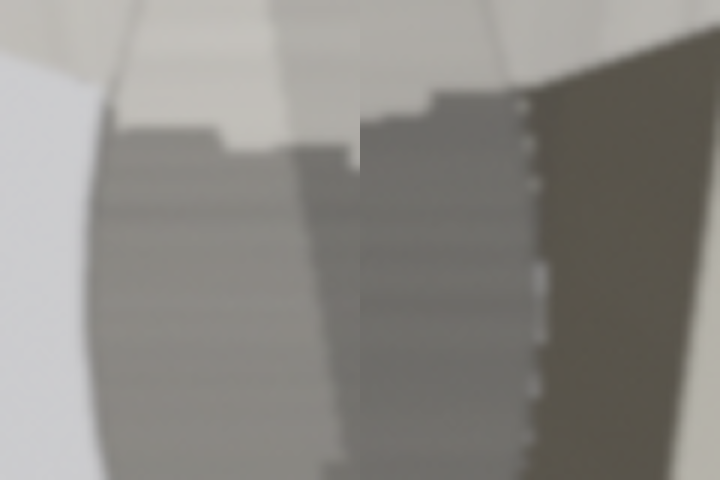

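Run:
```python
from h import *
im=cv2.imread('pics/w5.png'); cv2.imwrite('pics/w5c.png',cv2.resize(im[30:270,100:460],None,fx=2.2,fy=2.2,interpolation=cv2.INTER_CUBIC))
```

View pics/w5c.png

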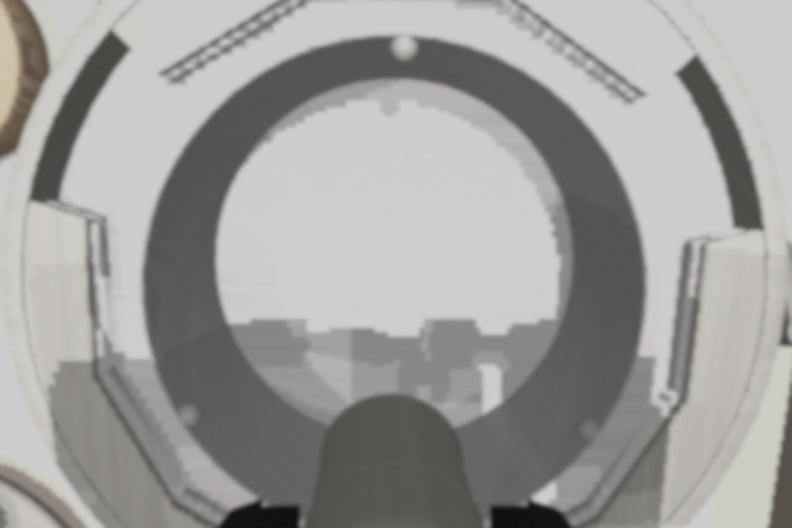

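Run:
```python
from h import *
c=load('w5'); a=np.linspace(0,2*np.pi,721); L,Rr,T=100+143/2.2,100+645/2.2,30+36/2.2
for zf in (False,True):
    def res(p):
        uv=proj(c,np.c_[p[0]+78*np.cos(a),p[1]+78*np.sin(a),0*a+(p[2] if zf else 114)]); return [uv[:,0].min()-L,uv[:,0].max()-Rr,uv[:,1].min()-T]
    s=least_squares(res,[656,44,114]); print(s.x,s.fun)
print('tcp-cam', RR(c).T@(np.array([622.3,45.7,207.3])-c['eye']))
c=load('w16');L,Rr,T=99.2,460.8,83
def res(p):
    uv=proj(c,np.c_[p[0]+87*np.cos(a),p[1]+87*np.sin(a),0*a+p[2]]); return [uv[:,0].min()-L,uv[:,0].max()-Rr,uv[:,1].min()-T]
s=least_squares(res,[656,44,218]); print(s.x,s.fun)
```

```text
[655.83720482  44.72749932 114.        ] [ 0.09833615 -0.09842063 -0.01540279]
[655.79353752  44.72752197 114.22854379] [-3.26963345e-10 -2.84103407e-10  9.30029387e-11]
tcp-cam [  -0.97310405  -29.60244744 -161.56434359]
[653.91970123  42.73849616 219.1624528 ] [5.68434189e-14 0.00000000e+00 1.27897692e-13]
```

>>> jog_arm --series '[{"grip": 0.05, "tx": 1.5, "ty": 1, "tz": -15, "wx": 0, "wy": 0, "wz": 0.2}, {"grip": 0.05, "tx": 0, "ty": 0, "tz": -20, "wx": 0, "wy": 0, "wz": 0}, {"grip": 0.05, "tx": 0, "ty": 0, "tz": -15, "wx": 0, "wy": 0, "wz": 0}, {"grip": 0.05, "tx": 0, "ty": 0, "tz": 0, "wx": 0, "wy": 0, "wz": 0}, {"grip": 0.05, "tx": 0, "ty": 0, "tz": 0, "wx": 0, "wy": 0, "wz": 0}, {"grip": 0.05, "tx": 0, "ty": 0, "tz": 0, "wx": 0, "wy": 0, "wz": 0}, {"grip": 0.05, "tx": 0, "ty": 0, "tz": 0, "wx": 0, "wy": 0, "wz": 0}, {"grip": 0.05, "tx": 0, "ty": 0, "tz": 0, "wx": 0, "wy": 0, "wz": 0}]'

```text
t: 27.6
tool_pos: [657.9, 45.0, 178.5]
ee_rot: [-1.19, 1.236, -1.238]
force: [-0.2, -0.2, -2.6]
finger_gap: 17.2
```

Run:
```python
from h import *
c=snap('wrist','w17'); o=observe(); m=R.from_rotvec(o['ee_rot']).as_matrix(); print(o['tool_pos'],o['t'],np.degrees(np.arctan2(m[1,2],m[0,2])),o['force'])
```

```text
[657.70658242  45.06811878 178.25622994] 27.65 -2.1494301766509047 [-0.89134023  0.45991035 -3.59298102]
```

View pics/w17.png

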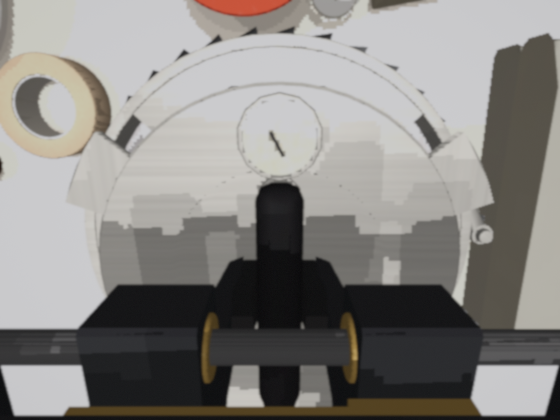

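>>> jog_arm --series '[{"grip": 0.05, "tx": 0, "ty": 0, "tz": -10, "wx": 0, "wy": 0, "wz": 0}, {"grip": 0.05, "tx": 0, "ty": 0, "tz": -10, "wx": 0, "wy": 0, "wz": 0}, {"grip": 0.05, "tx": 0, "ty": 0, "tz": -8, "wx": 0, "wy": 0, "wz": 0}, {"grip": 0.05, "tx": 0, "ty": 0, "tz": -6, "wx": 0, "wy": 0, "wz": 0}, {"grip": 0.05, "tx": 0, "ty": 0, "tz": -4, "wx": 0, "wy": 0, "wz": 0}, {"grip": 0.05, "tx": 0, "ty": 0, "tz": 0, "wx": 0, "wy": 0, "wz": 0}, {"grip": 0.05, "tx": 0, "ty": 0, "tz": 0, "wx": 0, "wy": 0, "wz": 0}, {"grip": 0.05, "tx": 0, "ty": 0, "tz": 0, "wx": 0, "wy": 0, "wz": 0}]'

```text
t: 28.45
tool_pos: [657.7, 45.1, 140.0]
ee_rot: [-1.191, 1.236, -1.237]
force: [-0.2, -0.3, -2.7]
finger_gap: 17.3
```

Run:
```python
from h import *
c=snap('wrist','w18'); o=observe(); print(o['tool_pos'],o['t'],o['force'],o['moment'])
```

```text
[657.73000061  45.07942973 140.06585959] 28.5 [-0.47354003 -0.50609237 -3.073145  ] [ 0.00914305 -0.00652346  0.0070575 ]
```

View pics/w18.png

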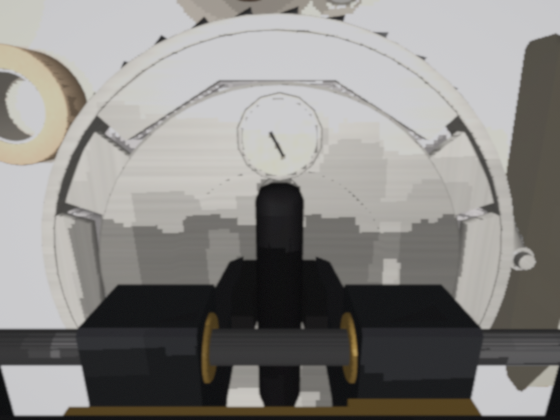

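>>> jog_arm --series '[{"grip": 0.05, "tx": -1, "ty": 0, "tz": -2, "wx": 0, "wy": 0, "wz": 0}, {"grip": 0.05, "tx": 0, "ty": 0, "tz": -1, "wx": 0, "wy": 0, "wz": 0}, {"grip": 0.05, "tx": 0, "ty": 0, "tz": -1, "wx": 0, "wy": 0, "wz": 0}, {"grip": 0.05, "tx": 0, "ty": 0, "tz": 0, "wx": 0, "wy": 0, "wz": 0}, {"grip": 0.05, "tx": 0, "ty": 0, "tz": 0, "wx": 0, "wy": 0, "wz": 0}, {"grip": 0.05, "tx": 0, "ty": 0, "tz": 0, "wx": 0, "wy": 0, "wz": 0}, {"grip": 0.05, "tx": 0, "ty": 0, "tz": 0, "wx": 0, "wy": 0, "wz": 0}, {"grip": 0.05, "tx": 0, "ty": 0, "tz": 0, "wx": 0, "wy": 0, "wz": 0}]'

```text
t: 29.3
tool_pos: [656.4, 45.2, 135.5]
ee_rot: [-1.191, 1.237, -1.237]
force: [0.3, -0.2, -2.2]
finger_gap: 17.1
```

>>> jog_arm --series '[{"grip": 0.05, "tx": 0, "ty": 0, "tz": -1, "wx": 0, "wy": 0, "wz": 0}, {"grip": 0.05, "tx": 0, "ty": 0, "tz": 0, "wx": 0, "wy": 0, "wz": 0}, {"grip": 0.05, "tx": 0, "ty": 0, "tz": -1, "wx": 0, "wy": 0, "wz": 0}, {"grip": 0.05, "tx": 0, "ty": 0, "tz": 0, "wx": 0, "wy": 0, "wz": 0}, {"grip": 0.05, "tx": 0, "ty": 0, "tz": -1, "wx": 0, "wy": 0, "wz": 0}, {"grip": 0.05, "tx": 0, "ty": 0, "tz": 0, "wx": 0, "wy": 0, "wz": 0}, {"grip": 0.05, "tx": 0, "ty": 0, "tz": 0, "wx": 0, "wy": 0, "wz": 0}, {"grip": 0.05, "tx": 0, "ty": 0, "tz": 0, "wx": 0, "wy": 0, "wz": 0}]'

```text
t: 30.1
tool_pos: [656.9, 45.4, 133.6]
ee_rot: [-1.19, 1.236, -1.237]
force: [-2.8, 3.9, 5.2]
finger_gap: 17.4
```

>>> jog_arm --series '[{"grip": 0.05, "tx": -0.5, "ty": 0.5, "tz": -1, "wx": 0, "wy": 0, "wz": 0}, {"grip": 0.05, "tx": 0, "ty": 0, "tz": 0, "wx": 0, "wy": 0, "wz": 0}, {"grip": 0.05, "tx": 0, "ty": 0, "tz": -1, "wx": 0, "wy": 0, "wz": 0}, {"grip": 0.05, "tx": 0, "ty": 0, "tz": 0, "wx": 0, "wy": 0, "wz": 0}, {"grip": 0.05, "tx": 0, "ty": 0, "tz": 0, "wx": 0, "wy": 0, "wz": 0}, {"grip": 0.05, "tx": 0, "ty": 0, "tz": 0, "wx": 0, "wy": 0, "wz": 0}, {"grip": 0.05, "tx": 0, "ty": 0, "tz": 0, "wx": 0, "wy": 0, "wz": 0}, {"grip": 0.05, "tx": 0, "ty": 0, "tz": 0, "wx": 0, "wy": 0, "wz": 0}]'

```text
t: 30.9
tool_pos: [656.9, 45.8, 132.6]
ee_rot: [-1.189, 1.234, -1.238]
force: [-3.1, 3.1, 9.4]
finger_gap: 17.1
```

Run:
```python
from h import *
c=snap('wrist','w19'); o=observe(); print(o['tool_pos'],o['t'],o['force'],o['moment'])
```

```text
[656.95270418  45.79347031 132.59503747] 30.95 [-3.27272816  3.15110521 10.85796532] [ 0.2229911   0.4230967  -0.04574821]
```

View pics/w19.png

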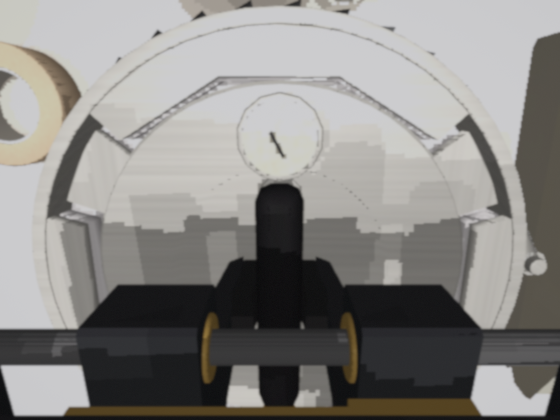

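>>> jog_arm --series '[{"grip": 0.05, "tx": -0.5, "ty": 0.5, "tz": -1, "wx": 0, "wy": 0, "wz": 0}, {"grip": 0.05, "tx": 0, "ty": 0, "tz": 0, "wx": 0, "wy": 0, "wz": 0}, {"grip": 0.05, "tx": 0, "ty": 0, "tz": -1, "wx": 0, "wy": 0, "wz": 0}, {"grip": 0.05, "tx": 0, "ty": 0, "tz": 0, "wx": 0, "wy": 0, "wz": 0}, {"grip": 0.05, "tx": 0, "ty": 0, "tz": -1, "wx": 0, "wy": 0, "wz": 0}, {"grip": 0.05, "tx": 0, "ty": 0, "tz": 0, "wx": 0, "wy": 0, "wz": 0}, {"grip": 0.05, "tx": 0, "ty": 0, "tz": 0, "wx": 0, "wy": 0, "wz": 0}, {"grip": 0.05, "tx": 0, "ty": 0, "tz": 0, "wx": 0, "wy": 0, "wz": 0}]'

```text
t: 31.75
tool_pos: [656.9, 45.8, 128.6]
ee_rot: [-1.189, 1.234, -1.239]
force: [3.9, 0.5, 4.4]
finger_gap: 17.5
```

>>> jog_arm --series '[{"grip": 0.05, "tx": 0, "ty": 0, "tz": -1, "wx": 0, "wy": 0, "wz": 0}, {"grip": 0.05, "tx": 0, "ty": 0, "tz": 0, "wx": 0, "wy": 0, "wz": 0}, {"grip": 0.05, "tx": 0, "ty": 0, "tz": -1, "wx": 0, "wy": 0, "wz": 0}, {"grip": 0.05, "tx": 0, "ty": 0, "tz": 0, "wx": 0, "wy": 0, "wz": 0}, {"grip": 0.05, "tx": 0, "ty": 0, "tz": 0, "wx": 0, "wy": 0, "wz": 0}, {"grip": 0.05, "tx": 0, "ty": 0, "tz": 0, "wx": 0, "wy": 0, "wz": 0}, {"grip": 0.05, "tx": 0, "ty": 0, "tz": 0, "wx": 0, "wy": 0, "wz": 0}, {"grip": 0.05, "tx": 0, "ty": 0, "tz": 0, "wx": 0, "wy": 0, "wz": 0}]'

```text
t: 32.55
tool_pos: [656.9, 45.8, 128.5]
ee_rot: [-1.189, 1.233, -1.239]
force: [-2.1, 1.6, 16.1]
finger_gap: 17.3
```

Run:
```python
from h import *
c=snap('wrist','w20'); o=observe(); print(o['tool_pos'],o['t'],o['force'],o['moment'])
```

```text
[656.8902578   45.82140888 128.5149146 ] 32.6 [-2.82923609  0.99437857 15.86013751] [0.33711355 0.4223816  0.04727176]
```

View pics/w20.png

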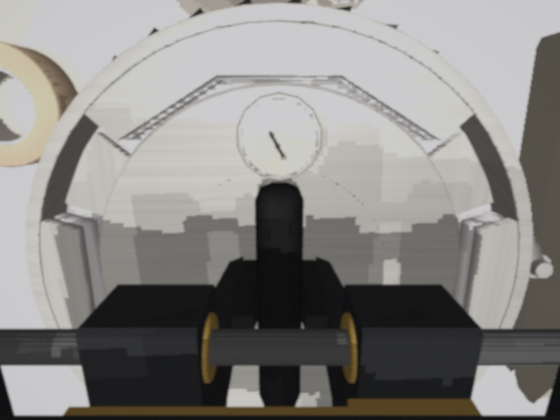

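>>> jog_arm --series '[{"grip": 0.05, "tx": 0, "ty": 0, "tz": 1, "wx": 0, "wy": 0, "wz": 0}, {"grip": 0.45, "tx": 0, "ty": 0, "tz": 1, "wx": 0, "wy": 0, "wz": 0}, {"grip": 0.45, "tx": 0, "ty": 0, "tz": 0, "wx": 0, "wy": 0, "wz": 0}, {"grip": 0.45, "tx": 0, "ty": 0, "tz": 0, "wx": 0, "wy": 0, "wz": 0}, {"grip": 0.45, "tx": 0, "ty": 0, "tz": 15, "wx": 0, "wy": 0, "wz": 0}, {"grip": 0.45, "tx": 0, "ty": 0, "tz": 30, "wx": 0, "wy": 0, "wz": 0}, {"grip": 0.0, "tx": 0, "ty": 0, "tz": 0, "wx": 0, "wy": 0, "wz": 0}, {"grip": 0.0, "tx": 0, "ty": 0, "tz": 0, "wx": 0, "wy": 0, "wz": 0}]'

```text
t: 33.4
tool_pos: [656.0, 46.0, 173.9]
ee_rot: [-1.19, 1.235, -1.238]
force: [0.6, -0.2, -0.2]
finger_gap: 25.7
```

Run:
```python
from h import *
c=snap('wrist','w21'); o=observe(); print(o['tool_pos'],o['t'],o['force'],o['moment'],o['finger_gap'])
```

```text
[655.21516176  46.06501375 172.53971418] 33.45 [-0.03113861 -0.26473524  0.30459606] [0.01564273 0.07685075 0.0033009 ] 21.867179637173603
```

View pics/w21.png

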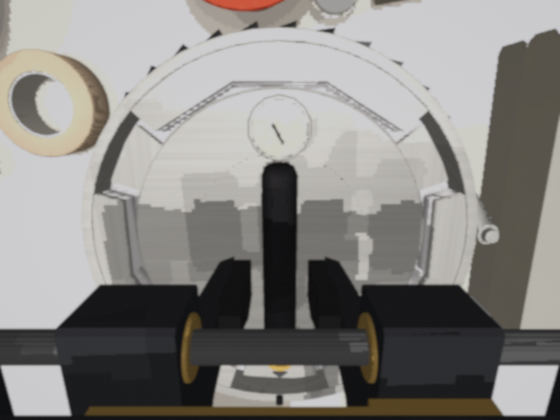

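>>> jog_arm --series '[{"grip": 0.0, "tx": 0, "ty": -1, "tz": 0, "wx": 0, "wy": 0, "wz": 0}, {"grip": 0.0, "tx": 0, "ty": 0, "tz": -8, "wx": 0, "wy": 0, "wz": 0}, {"grip": 0.0, "tx": 0, "ty": 0, "tz": -6, "wx": 0, "wy": 0, "wz": 0}, {"grip": 0.0, "tx": 0, "ty": 0, "tz": -2, "wx": 0, "wy": 0, "wz": 0}, {"grip": 0.0, "tx": 0, "ty": 0, "tz": -1, "wx": 0, "wy": 0, "wz": 0}, {"grip": 0.0, "tx": 0, "ty": 0, "tz": -1, "wx": 0, "wy": 0, "wz": 0}, {"grip": 0.0, "tx": 0, "ty": 0, "tz": 0, "wx": 0, "wy": 0, "wz": 0}, {"grip": 0.0, "tx": 0, "ty": 0, "tz": 0, "wx": 0, "wy": 0, "wz": 0}]'

```text
t: 34.25
tool_pos: [654.9, 45.1, 156.4]
ee_rot: [-1.192, 1.237, -1.236]
force: [-8.4, 0.1, 16.0]
finger_gap: 0.2
```

>>> jog_arm --series '[{"grip": 0.0, "tx": 0, "ty": 0, "tz": -1, "wx": 0, "wy": 0, "wz": 0}, {"grip": 0.0, "tx": 0, "ty": 0, "tz": 0, "wx": 0, "wy": 0, "wz": 0}, {"grip": 0.0, "tx": 0, "ty": 0, "tz": 0, "wx": 0, "wy": 0, "wz": 0}, {"grip": 0.0, "tx": 0, "ty": 0, "tz": 0, "wx": 0, "wy": 0, "wz": 0}, {"grip": 0.0, "tx": 0, "ty": 0, "tz": 20, "wx": 0, "wy": 0, "wz": 0}, {"grip": 0.0, "tx": 0, "ty": 0, "tz": 30, "wx": 0, "wy": 0, "wz": 0}, {"grip": 0.3, "tx": -20, "ty": 0, "tz": 40, "wx": 0, "wy": 0, "wz": 0}, {"grip": 0.5, "tx": -40, "ty": 0, "tz": 25, "wx": 0, "wy": 0, "wz": 0}]'

```text
t: 35.05
tool_pos: [596.6, 44.6, 270.1]
ee_rot: [-1.189, 1.235, -1.238]
force: [-0.7, 0.1, 1.1]
finger_gap: 14.8
```

>>> jog_arm --series '[{"grip": 0.6, "tx": -40, "ty": -15, "tz": 25, "wx": 0, "wy": 0, "wz": 0}, {"grip": 0.6, "tx": -35, "ty": -15, "tz": 25, "wx": 0, "wy": 0, "wz": 0}, {"grip": 0.6, "tx": 0, "ty": 0, "tz": 0, "wx": 0, "wy": 0, "wz": 0}, {"grip": 0.6, "tx": 0, "ty": 0, "tz": 0, "wx": 0, "wy": 0, "wz": 0}, {"grip": 0.6, "tx": 0, "ty": 0, "tz": 0, "wx": 0, "wy": 0, "wz": 0}, {"grip": 0.6, "tx": 0, "ty": 0, "tz": 0, "wx": 0, "wy": 0, "wz": 0}, {"grip": 0.6, "tx": 0, "ty": 0, "tz": 0, "wx": 0, "wy": 0, "wz": 0}, {"grip": 0.6, "tx": 0, "ty": 0, "tz": 0, "wx": 0, "wy": 0, "wz": 0}]'

```text
t: 35.85
tool_pos: [520.5, 15.3, 317.5]
ee_rot: [-1.192, 1.238, -1.235]
force: [0.1, -0.1, 0.4]
finger_gap: 52.9
```

Run:
```python
from h import *
c=snap('wrist','w22'); o=observe(); print(o['tool_pos'],o['t'],o['force'],o['moment'],o['finger_gap'])
```

```text
[520.48912071  15.28846271 317.69087357] 35.9 [-0.51853713  0.07835313  1.16264622] [-0.01481075  0.07710481 -0.00647153] 53.23427786618671
```

View pics/w22.png

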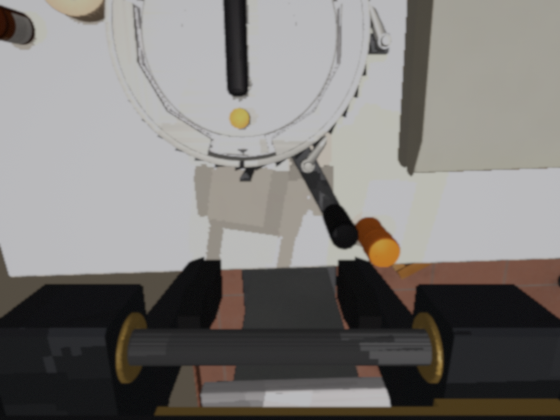

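Run:
```python
from h import *
c=load('w22'); im=cv2.imread('pics/w22.png'); cv2.imwrite('pics/w22c.png',cv2.resize(im[130:270,190:420],None,fx=3.4,fy=3.4,interpolation=cv2.INTER_CUBIC))
print(ray(c,345,235,169), proj(c,[480.8,-40.6,169]))
o=observe(); m=R.from_rotvec(o['ee_rot']).as_matrix(); print(np.degrees(np.arctan2(m[1,2],m[0,2])))
```

```text
[484.15909339 -43.42104912 169.        ] [[341.78610145 238.61526601]]
-2.1260597103588044
```

View pics/w22c.png

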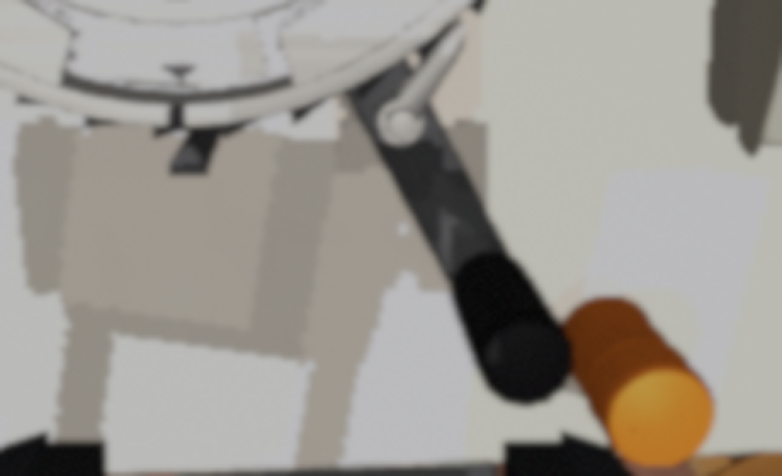

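>>> jog_arm --series '[{"grip": 0.6, "tx": -8, "ty": -12, "tz": -20, "wx": 0, "wy": 0, "wz": 7}, {"grip": 0.6, "tx": -8, "ty": -12, "tz": -20, "wx": 0, "wy": 0, "wz": 7}, {"grip": 0.6, "tx": -8, "ty": -12, "tz": -20, "wx": 0, "wy": 0, "wz": 7}, {"grip": 0.6, "tx": -8, "ty": -12, "tz": -20, "wx": 0, "wy": 0, "wz": 7}, {"grip": 0.6, "tx": -6, "ty": -9, "tz": -20, "wx": 0, "wy": 0, "wz": 6}, {"grip": 0.6, "tx": 0, "ty": 0, "tz": 0, "wx": 0, "wy": 0, "wz": 0}, {"grip": 0.6, "tx": 0, "ty": 0, "tz": 0, "wx": 0, "wy": 0, "wz": 0}, {"grip": 0.6, "tx": 0, "ty": 0, "tz": 0, "wx": 0, "wy": 0, "wz": 0}]'

```text
t: 36.7
tool_pos: [483.4, -41.8, 219.8]
ee_rot: [-1.421, 0.79, -0.794]
force: [0.6, 0.7, 0.5]
finger_gap: 52.9
```

Run:
```python
from h import *
c=snap('wrist','w23'); o=observe(); print(o['tool_pos'],o['t'],o['finger_gap'],proj(c,[o['tool_pos'][0],o['tool_pos'][1],169]))
```

```text
[483.43655472 -41.72315549 219.84251901] 36.75 52.920740232559915 [[276.96584313 237.63401832]]
```

View pics/w23.png

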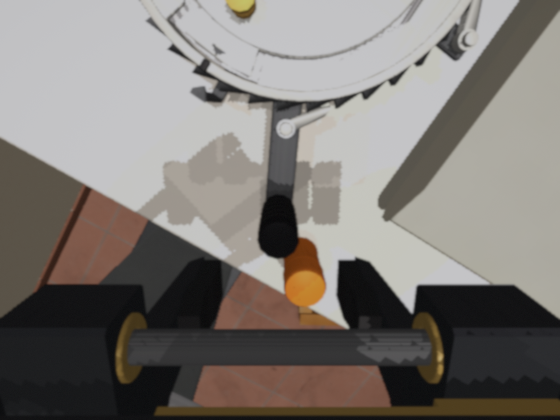

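>>> jog_arm --series '[{"grip": 0.6, "tx": 0, "ty": 0, "tz": -30, "wx": 0, "wy": 0, "wz": 0}, {"grip": 0.6, "tx": 0, "ty": 0, "tz": -35, "wx": 0, "wy": 0, "wz": 0}, {"grip": 0.6, "tx": 0, "ty": 0, "tz": -30, "wx": 0, "wy": 0, "wz": 0}, {"grip": 0.6, "tx": 0, "ty": 0, "tz": -5, "wx": 0, "wy": 0, "wz": 0}, {"grip": 0.4, "tx": 0, "ty": 0, "tz": 0, "wx": 0, "wy": 0, "wz": 0}, {"grip": 0.31, "tx": 0, "ty": 0, "tz": 0, "wx": 0, "wy": 0, "wz": 0}, {"grip": 0.31, "tx": 0, "ty": 0, "tz": 0, "wx": 0, "wy": 0, "wz": 0}, {"grip": 0.31, "tx": 0, "ty": 0, "tz": 0, "wx": 0, "wy": 0, "wz": 0}]' --force 15

```text
t: 37.55
tool_pos: [483.3, -42.1, 119.9]
ee_rot: [-1.422, 0.789, -0.793]
force: [-0.1, 0.5, 0.4]
finger_gap: 27.2
```

>>> jog_arm --series '[{"grip": 0.31, "tx": 5, "ty": -8, "tz": 0, "wx": 0, "wy": 0, "wz": 0}, {"grip": 0.31, "tx": 6, "ty": -10, "tz": 0, "wx": 0, "wy": 0, "wz": 0}, {"grip": 0.31, "tx": 6, "ty": -9, "tz": 0, "wx": 0, "wy": 0, "wz": 0}, {"grip": 0.31, "tx": 5, "ty": -7, "tz": 0, "wx": 0, "wy": 0, "wz": 0}, {"grip": 0.31, "tx": 2, "ty": -3, "tz": 0, "wx": 0, "wy": 0, "wz": 0}, {"grip": 0.31, "tx": 0, "ty": 0, "tz": 0, "wx": 0, "wy": 0, "wz": 0}, {"grip": 0.31, "tx": 0, "ty": 0, "tz": 0, "wx": 0, "wy": 0, "wz": 0}, {"grip": 0.31, "tx": 0, "ty": 0, "tz": 0, "wx": 0, "wy": 0, "wz": 0}]'

```text
t: 38.35
tool_pos: [504.8, -77.2, 118.1]
ee_rot: [-1.421, 0.796, -0.786]
force: [-9.0, 9.8, 9.5]
finger_gap: 27.1
```

Run:
```python
from h import *
c=snap('wrist','w24'); o=observe(); print(o['tool_pos'],o['t'],o['finger_gap'],o['force'])
p=o['tool_pos'][:2]-[656.2,44.6]; print(np.hypot(*p),np.degrees(np.arctan2(p[1],p[0]))+152+2.1)
```

```text
[504.77800991 -77.19413504 118.06906837] 38.4 27.233314590361623 [-9.90177024 10.64938202  9.55108961]
194.32557837887438 12.91096738791075
```

View pics/w24.png

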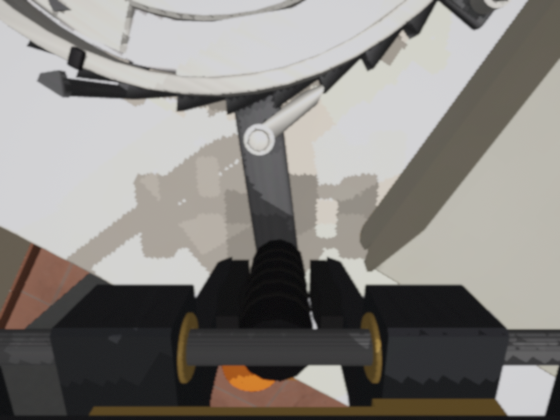

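>>> jog_arm --series '[{"grip": 0.31, "tx": -5, "ty": 8, "tz": 0, "wx": 0, "wy": 0, "wz": 0}, {"grip": 0.31, "tx": -7, "ty": 11, "tz": 0, "wx": 0, "wy": 0, "wz": 0}, {"grip": 0.31, "tx": -7, "ty": 10, "tz": 0, "wx": 0, "wy": 0, "wz": 0}, {"grip": 0.31, "tx": -5, "ty": 8, "tz": 0, "wx": 0, "wy": 0, "wz": 0}, {"grip": 0.31, "tx": -2, "ty": 3, "tz": 0, "wx": 0, "wy": 0, "wz": 0}, {"grip": 0.31, "tx": 0, "ty": 0, "tz": 0, "wx": 0, "wy": 0, "wz": 0}, {"grip": 0.31, "tx": 0, "ty": 0, "tz": 0, "wx": 0, "wy": 0, "wz": 0}, {"grip": 0.31, "tx": 0, "ty": 0, "tz": 0, "wx": 0, "wy": 0, "wz": 0}]'

```text
t: 39.2
tool_pos: [480.4, -39.0, 118.5]
ee_rot: [-1.422, 0.791, -0.791]
force: [-0.1, 0.0, -0.6]
finger_gap: 27.4
```

Run:
```python
from h import *
c=snap('wrist','w25'); o=observe(); print(o['tool_pos'],o['t'],o['finger_gap'],o['force'])
p=o['tool_pos'][:2]-[656.2,44.6]; print(np.hypot(*p),np.degrees(np.arctan2(p[1],p[0]))+152+2.1)
```

```text
[480.43401519 -39.05730601 118.44006965] 39.25 27.03971556585468 [-0.52273566 -0.618621    0.14382364]
194.65925681922107 -0.4474926265934811
```

View pics/w25.png

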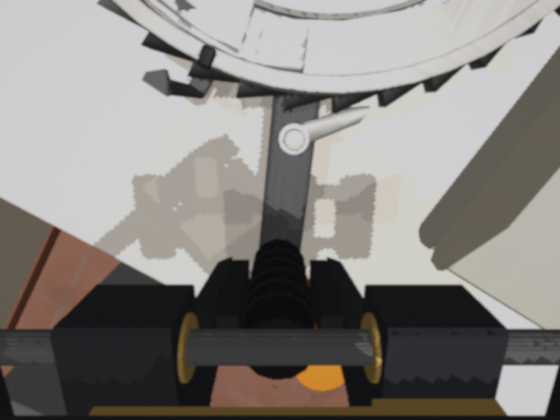

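>>> jog_arm --series '[{"grip": 0.31, "tx": 9, "ty": -13, "tz": 0, "wx": 0, "wy": 0, "wz": 0}, {"grip": 0.31, "tx": 9, "ty": -14, "tz": 0, "wx": 0, "wy": 0, "wz": 0}, {"grip": 0.31, "tx": 8, "ty": -13, "tz": 0, "wx": 0, "wy": 0, "wz": 0}, {"grip": 0.31, "tx": 0, "ty": 0, "tz": 0, "wx": 0, "wy": 0, "wz": 0}, {"grip": 0.31, "tx": 0, "ty": 0, "tz": 0, "wx": 0, "wy": 0, "wz": 0}, {"grip": 0.31, "tx": -9, "ty": 13, "tz": 0, "wx": 0, "wy": 0, "wz": 0}, {"grip": 0.31, "tx": -9, "ty": 14, "tz": 0, "wx": 0, "wy": 0, "wz": 0}, {"grip": 0.31, "tx": -8, "ty": 13, "tz": 0, "wx": 0, "wy": 0, "wz": 0}]'

```text
t: 40.05
tool_pos: [480.2, -38.6, 118.6]
ee_rot: [-1.422, 0.79, -0.792]
force: [1.3, -1.3, -0.8]
finger_gap: 27.2
```

>>> jog_arm --series '[{"grip": 0.31, "tx": 0, "ty": 0, "tz": 0, "wx": 0, "wy": 0, "wz": 0}, {"grip": 0.31, "tx": 0, "ty": 0, "tz": 0, "wx": 0, "wy": 0, "wz": 0}, {"grip": 0.31, "tx": 9, "ty": -13, "tz": 0, "wx": 0, "wy": 0, "wz": 0}, {"grip": 0.31, "tx": 9, "ty": -14, "tz": 0, "wx": 0, "wy": 0, "wz": 0}, {"grip": 0.31, "tx": 8, "ty": -13, "tz": 0, "wx": 0, "wy": 0, "wz": 0}, {"grip": 0.31, "tx": 0, "ty": 0, "tz": 0, "wx": 0, "wy": 0, "wz": 0}, {"grip": 0.31, "tx": 0, "ty": 0, "tz": 0, "wx": 0, "wy": 0, "wz": 0}, {"grip": 0.31, "tx": 0, "ty": 0, "tz": 0, "wx": 0, "wy": 0, "wz": 0}]'

```text
t: 40.85
tool_pos: [505.0, -77.1, 117.8]
ee_rot: [-1.419, 0.797, -0.785]
force: [-8.4, 12.9, 7.6]
finger_gap: 27.0
```

>>> jog_arm --series '[{"grip": 0.31, "tx": -9, "ty": 13, "tz": 0, "wx": 0, "wy": 0, "wz": 0}, {"grip": 0.31, "tx": -9, "ty": 14, "tz": 0, "wx": 0, "wy": 0, "wz": 0}, {"grip": 0.31, "tx": -8, "ty": 13, "tz": 0, "wx": 0, "wy": 0, "wz": 0}, {"grip": 0.31, "tx": 0, "ty": 0, "tz": 0, "wx": 0, "wy": 0, "wz": 0}, {"grip": 0.31, "tx": 0, "ty": 0, "tz": 0, "wx": 0, "wy": 0, "wz": 0}, {"grip": 0.31, "tx": 0, "ty": 0, "tz": 0, "wx": 0, "wy": 0, "wz": 0}, {"grip": 0.31, "tx": 0, "ty": 0, "tz": 0, "wx": 0, "wy": 0, "wz": 0}, {"grip": 0.31, "tx": 0, "ty": 0, "tz": 0, "wx": 0, "wy": 0, "wz": 0}]'

```text
t: 41.65
tool_pos: [480.4, -38.9, 118.4]
ee_rot: [-1.422, 0.791, -0.791]
force: [0.2, -0.2, 0.3]
finger_gap: 27.5
```

Run:
```python
from h import *
c=snap('wrist','w26'); o=observe(); print(o['tool_pos'],o['t'],o['finger_gap'],o['force'])
p=o['tool_pos'][:2]-[656.2,44.6]; print(np.hypot(*p),np.degrees(np.arctan2(p[1],p[0]))+152+2.1)
```

```text
[480.36428665 -38.9589296  118.41108537] 41.7 27.122267369678813 [ 0.57413066 -0.19911196 -0.08799201]
194.679975355491 -0.4824548643856814
```

View pics/w26.png

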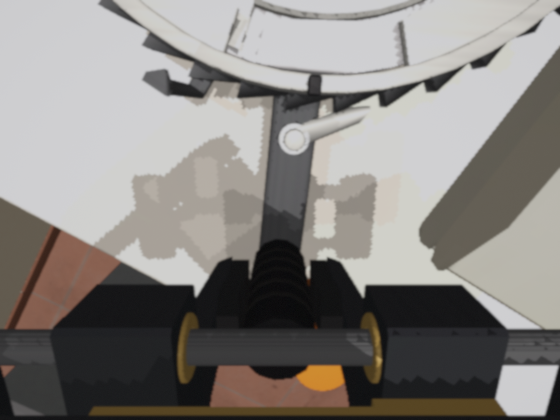

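>>> jog_arm --series '[{"grip": 0.31, "tx": 9, "ty": -13, "tz": 0, "wx": 0, "wy": 0, "wz": 0}, {"grip": 0.31, "tx": 9, "ty": -14, "tz": 0, "wx": 0, "wy": 0, "wz": 0}, {"grip": 0.31, "tx": 8, "ty": -13, "tz": 0, "wx": 0, "wy": 0, "wz": 0}, {"grip": 0.31, "tx": 0, "ty": 0, "tz": 0, "wx": 0, "wy": 0, "wz": 0}, {"grip": 0.31, "tx": -9, "ty": 13, "tz": 0, "wx": 0, "wy": 0, "wz": 0}, {"grip": 0.31, "tx": -9, "ty": 14, "tz": 0, "wx": 0, "wy": 0, "wz": 0}, {"grip": 0.31, "tx": -8, "ty": 13, "tz": 0, "wx": 0, "wy": 0, "wz": 0}, {"grip": 0.31, "tx": 0, "ty": 0, "tz": 0, "wx": 0, "wy": 0, "wz": 0}]'

```text
t: 42.5
tool_pos: [480.1, -38.0, 118.8]
ee_rot: [-1.423, 0.788, -0.791]
force: [1.0, -0.4, -0.9]
finger_gap: 27.6
```

>>> jog_arm --series '[{"grip": 0.31, "tx": 9, "ty": -13, "tz": 0, "wx": 0, "wy": 0, "wz": 0}, {"grip": 0.31, "tx": 9, "ty": -14, "tz": 0, "wx": 0, "wy": 0, "wz": 0}, {"grip": 0.31, "tx": 8, "ty": -13, "tz": 0, "wx": 0, "wy": 0, "wz": 0}, {"grip": 0.31, "tx": 0, "ty": 0, "tz": 0, "wx": 0, "wy": 0, "wz": 0}, {"grip": 0.31, "tx": -9, "ty": 13, "tz": 0, "wx": 0, "wy": 0, "wz": 0}, {"grip": 0.31, "tx": -9, "ty": 14, "tz": 0, "wx": 0, "wy": 0, "wz": 0}, {"grip": 0.31, "tx": -8, "ty": 13, "tz": 0, "wx": 0, "wy": 0, "wz": 0}, {"grip": 0.31, "tx": 0, "ty": 0, "tz": 0, "wx": 0, "wy": 0, "wz": 0}]'

```text
t: 43.3
tool_pos: [480.1, -38.0, 118.8]
ee_rot: [-1.423, 0.788, -0.791]
force: [-0.0, 0.3, -0.2]
finger_gap: 27.2
```

>>> jog_arm --series '[{"grip": 0.31, "tx": 9, "ty": -13, "tz": 0, "wx": 0, "wy": 0, "wz": 0}, {"grip": 0.31, "tx": 9, "ty": -14, "tz": 0, "wx": 0, "wy": 0, "wz": 0}, {"grip": 0.31, "tx": 8, "ty": -13, "tz": 0, "wx": 0, "wy": 0, "wz": 0}, {"grip": 0.31, "tx": 0, "ty": 0, "tz": 0, "wx": 0, "wy": 0, "wz": 0}, {"grip": 0.31, "tx": -9, "ty": 13, "tz": 0, "wx": 0, "wy": 0, "wz": 0}, {"grip": 0.31, "tx": -9, "ty": 14, "tz": 0, "wx": 0, "wy": 0, "wz": 0}, {"grip": 0.31, "tx": -8, "ty": 13, "tz": 0, "wx": 0, "wy": 0, "wz": 0}, {"grip": 0.31, "tx": 0, "ty": 0, "tz": 0, "wx": 0, "wy": 0, "wz": 0}]'

```text
t: 44.1
tool_pos: [480.1, -38.0, 118.8]
ee_rot: [-1.423, 0.788, -0.791]
force: [-0.1, 0.1, 1.0]
finger_gap: 27.4
```

Run:
```python
from h import *
c=snap('wrist','w27'); o=observe(); print(o['tool_pos'],o['t'],o['finger_gap'],o['force'])
```

```text
[480.19803148 -38.07310888 118.80317705] 44.15 27.11968681045794 [-0.00914354  0.33941366 -0.0334907 ]
```

View pics/w27.png

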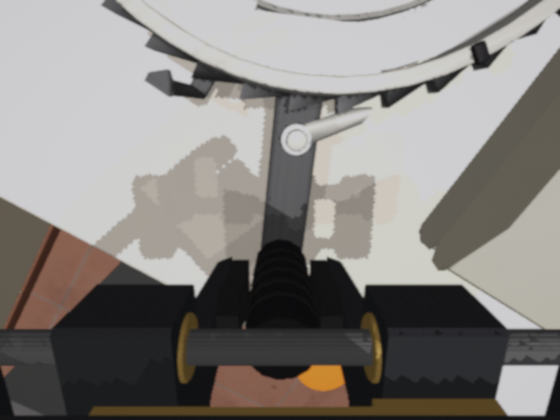

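Run:
```python
from h import *
for f,u,v in [('w25',205,58),('w26',315,83),('w27',480,55)]:
    q=ray(load(f),u,v,125)[:2]-[656.2,44.6]; print(f,np.hypot(*q),np.radians(180)-abs(np.arctan2(*q[::-1]))-np.radians(2.1))
```

```text
w25 111.98376505996862 0.07605348753769764
w26 110.03327646862037 0.45232990299246584
w27 112.47847520141444 1.002097079717704
```

>>> jog_arm --series '[{"grip": 0.31, "tx": 9, "ty": -13, "tz": 0, "wx": 0, "wy": 0, "wz": 0}, {"grip": 0.31, "tx": 9, "ty": -14, "tz": 0, "wx": 0, "wy": 0, "wz": 0}, {"grip": 0.31, "tx": 8, "ty": -13, "tz": 0, "wx": 0, "wy": 0, "wz": 0}, {"grip": 0.31, "tx": 0, "ty": 0, "tz": 0, "wx": 0, "wy": 0, "wz": 0}, {"grip": 0.31, "tx": -9, "ty": 13, "tz": 0, "wx": 0, "wy": 0, "wz": 0}, {"grip": 0.31, "tx": -9, "ty": 14, "tz": 0, "wx": 0, "wy": 0, "wz": 0}, {"grip": 0.31, "tx": -8, "ty": 13, "tz": 0, "wx": 0, "wy": 0, "wz": 0}, {"grip": 0.31, "tx": 0, "ty": 0, "tz": 0, "wx": 0, "wy": 0, "wz": 0}]'

```text
t: 44.95
tool_pos: [480.1, -38.1, 118.8]
ee_rot: [-1.423, 0.788, -0.791]
force: [-0.7, -0.6, -0.7]
finger_gap: 27.9
```

>>> jog_arm --series '[{"grip": 0.31, "tx": 9, "ty": -13, "tz": 0, "wx": 0, "wy": 0, "wz": 0}, {"grip": 0.31, "tx": 9, "ty": -14, "tz": 0, "wx": 0, "wy": 0, "wz": 0}, {"grip": 0.31, "tx": 8, "ty": -13, "tz": 0, "wx": 0, "wy": 0, "wz": 0}, {"grip": 0.31, "tx": 0, "ty": 0, "tz": 0, "wx": 0, "wy": 0, "wz": 0}, {"grip": 0.31, "tx": 0, "ty": 0, "tz": 0, "wx": 0, "wy": 0, "wz": 0}, {"grip": 0.31, "tx": 0, "ty": 0, "tz": 0, "wx": 0, "wy": 0, "wz": 0}, {"grip": 0.31, "tx": 0, "ty": 0, "tz": 0, "wx": 0, "wy": 0, "wz": 0}, {"grip": 0.31, "tx": 0, "ty": 0, "tz": 0, "wx": 0, "wy": 0, "wz": 0}]'

```text
t: 45.75
tool_pos: [505.1, -77.0, 117.9]
ee_rot: [-1.419, 0.796, -0.785]
force: [-7.2, 12.6, 7.8]
finger_gap: 27.1
```

>>> jog_arm --series '[{"grip": 0.31, "tx": -9, "ty": 13, "tz": 0, "wx": 0, "wy": 0, "wz": 0}, {"grip": 0.31, "tx": -9, "ty": 14, "tz": 0, "wx": 0, "wy": 0, "wz": 0}, {"grip": 0.31, "tx": -8, "ty": 13, "tz": 0, "wx": 0, "wy": 0, "wz": 0}, {"grip": 0.31, "tx": 0, "ty": 0, "tz": 0, "wx": 0, "wy": 0, "wz": 0}, {"grip": 0.31, "tx": 0, "ty": 0, "tz": 0, "wx": 0, "wy": 0, "wz": 0}, {"grip": 0.31, "tx": 0, "ty": 0, "tz": 0, "wx": 0, "wy": 0, "wz": 0}, {"grip": 0.31, "tx": 0, "ty": 0, "tz": 0, "wx": 0, "wy": 0, "wz": 0}, {"grip": 0.31, "tx": 0, "ty": 0, "tz": 0, "wx": 0, "wy": 0, "wz": 0}]'

```text
t: 46.55
tool_pos: [480.4, -38.9, 118.4]
ee_rot: [-1.422, 0.791, -0.791]
force: [-0.3, -0.1, -0.1]
finger_gap: 27.4
```

>>> jog_arm --series '[{"grip": 0.5, "tx": 0, "ty": 0, "tz": 0, "wx": 0, "wy": 0, "wz": 0}, {"grip": 0.6, "tx": 0, "ty": 0, "tz": 0, "wx": 0, "wy": 0, "wz": 0}, {"grip": 0.6, "tx": 0, "ty": 0, "tz": 0, "wx": 0, "wy": 0, "wz": 0}, {"grip": 0.6, "tx": 0, "ty": 0, "tz": 20, "wx": 0, "wy": 0, "wz": 0}, {"grip": 0.6, "tx": 0, "ty": 0, "tz": 40, "wx": 0, "wy": 0, "wz": 0}, {"grip": 0.6, "tx": 0, "ty": 0, "tz": 40, "wx": 0, "wy": 0, "wz": 0}, {"grip": 0.6, "tx": 10, "ty": 10, "tz": 40, "wx": 0, "wy": 0, "wz": -6}, {"grip": 0.6, "tx": 20, "ty": 20, "tz": 40, "wx": 0, "wy": 0, "wz": -6}]'

```text
t: 47.35
tool_pos: [509.9, -9.4, 300.3]
ee_rot: [-1.352, 0.955, -0.955]
force: [1.6, 0.3, -0.4]
finger_gap: 53.0
```

>>> jog_arm --series '[{"grip": 0.6, "tx": 20, "ty": 20, "tz": 40, "wx": 0, "wy": 0, "wz": -6}, {"grip": 0.6, "tx": 20, "ty": 20, "tz": 40, "wx": 0, "wy": 0, "wz": -6}, {"grip": 0.6, "tx": 20, "ty": 10, "tz": 40, "wx": 0, "wy": 0, "wz": -6}, {"grip": 0.6, "tx": 10, "ty": 0, "tz": 20, "wx": 0, "wy": 0, "wz": -2}, {"grip": 0.6, "tx": 0, "ty": 0, "tz": 0, "wx": 0, "wy": 0, "wz": 0}, {"grip": 0.6, "tx": 0, "ty": 0, "tz": 0, "wx": 0, "wy": 0, "wz": 0}, {"grip": 0.6, "tx": 0, "ty": 0, "tz": 0, "wx": 0, "wy": 0, "wz": 0}, {"grip": 0.6, "tx": 0, "ty": 0, "tz": 0, "wx": 0, "wy": 0, "wz": 0}]'

```text
t: 48.15
tool_pos: [579.4, 40.9, 436.7]
ee_rot: [-1.21, 1.214, -1.209]
force: [0.8, -0.3, 1.0]
finger_gap: 52.8
```

Run:
```python
from h import *
c=snap('wrist','w28'); o=observe(); print(o['tool_pos'],o['t'],o['finger_gap'],o['force'])
snap('top','top4'); im=cv2.imread('pics/top4.png'); cv2.imwrite('pics/t4c.png',cv2.resize(im[110:280,130:420],None,fx=2.7,fy=2.7,interpolation=cv2.INTER_CUBIC))
```

```text
[579.57801288  40.88407109 437.04837984] 48.2 53.00647042196463 [-0.00576246 -0.00671099 -0.96944395]
```

View pics/w28.png

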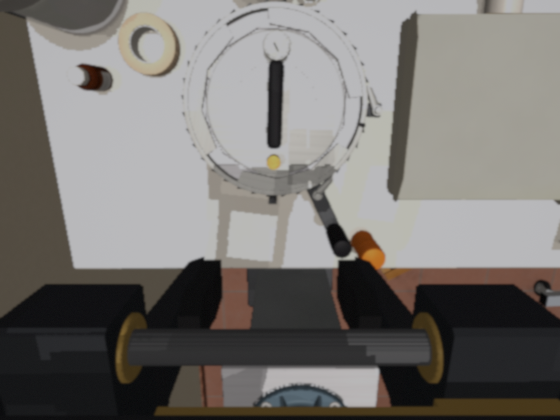

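View pics/t4c.png

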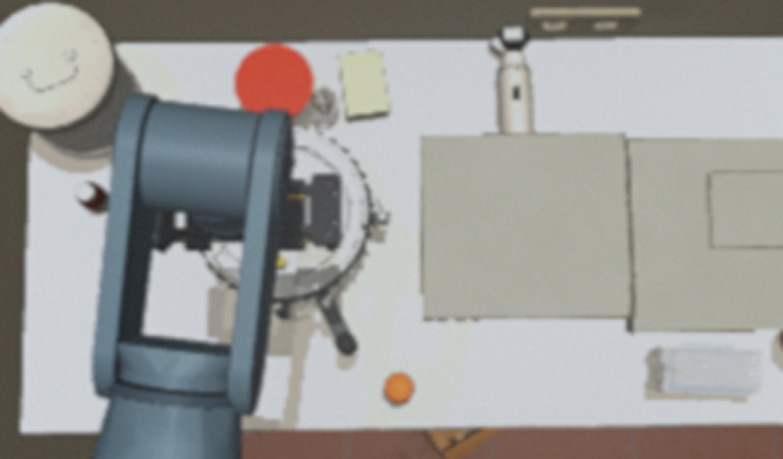

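Run:
```python
from h import *
c=load('w28'); im=cv2.imread('pics/w28.png'); 
for z in (125,):
  for r,a in [(121,-178-2.1+2+80)]: 
    q=np.radians(-182.1+79.9); print(proj(c,[[656.2+r*np.cos(q),44.6+r*np.sin(q),z]]))
cv2.imwrite('pics/w28c.png',cv2.resize(im[0:260,170:400],None,fx=3.2,fy=2.3*3.2/2.3,interpolation=cv2.INTER_CUBIC)[:600*1+230])
g=ray(c,342,240,169)[:2]-[656.2,44.6]; print('lever',np.hypot(*g),np.arctan2(g[1],g[0])+np.radians(154.1))
```

```text
[[368.4413682  126.41551892]]
lever 183.0841482712325 0.02532319582114395
```

Run:
```python
from h import *
im=cv2.imread('pics/w28.png'); cv2.imwrite('pics/w28d.png',cv2.resize(im[60:260,190:400],None,fx=3,fy=3,interpolation=cv2.INTER_CUBIC))
```

View pics/w28d.png

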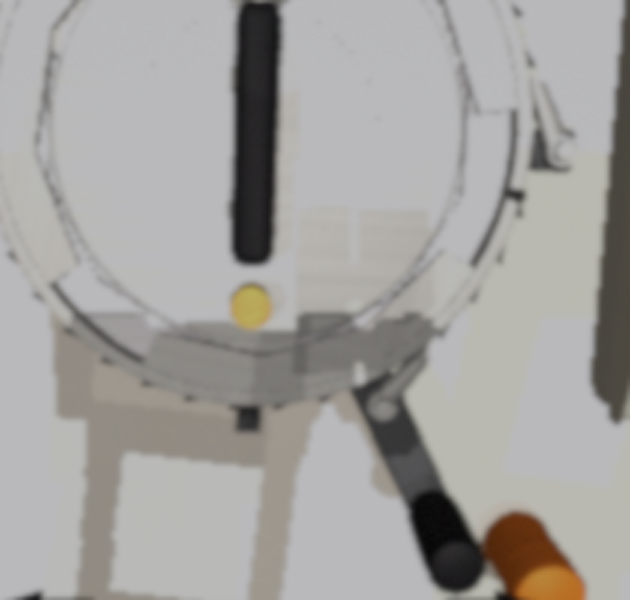

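Run:
```python
from h import *
c=load('w28'); P=np.array([656.2,44.6])
g=ray(c,190+458/3,60+563/3,169)[:2]-P; print('lever',np.hypot(*g),np.arctan2(g[1],g[0])+np.radians(154.1))
for n,x,y,z in [('rib',515,195,130),('g1',517,110,133),('g2',474,265,133)]:
    q=ray(c,190+x/3,60+y/3,z)[:2]-P; print(n,np.hypot(*q),np.degrees(np.arctan2(q[1],q[0])))
# centre of lid: bar
a=ray(c,190+258/3,60+0/3,156);b=ray(c,190+252/3,60+262/3,156);print(a,b)
```

```text
lever 193.02131701236053 0.006819077191398737
rib 110.9399298281126 -102.26282740669446
g1 106.7612988333054 -84.58205821392097
g2 106.01550352953271 -119.46216340461386
[704.94156183  43.08394663 156.        ] [608.00384069  45.88766797 156.        ]
```

```bash
python3 -c "
from workcell import *
print(close_job())"
```

```text
the job is handed in; nothing more can be done
None
```

I handed in the job at about 48 s of the 192 s limit. My last checks showed every step met, but the hand-in gave no verdict.

- **Tins:** all three steel tins were standing in the pot in the last view before the lid went on. The orange look-alike was left alone. The tins are under the lid now, so I could not check them again after that.
- **Lid:** it stopped moving down at the expected home height with 16 N on it, and I pressed it again on the bar with 16 N. In the last picture it is centred to within about 1 mm, with the vent at the pot's mark.
- **Locking ring:** after eight full strokes the ring's front gap has moved 80.1°, about 1.398 rad. The closed threshold is 1.34.
- **Lever:** it is back at rest, reading about 0.007 rad, and the gripper is clear of everything.
- **Bystanders:** the tape, iodine bottle and swab packs look unmoved in the last pictures. I judged that by eye and did not measure it.

Camera readings and arm positions disagreed by 1–3 mm at times, in the tin positions, the lid in the gripper and the lever grip. That stayed within the clearances.

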